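# Load the filter-cassette feeder, bolt it and pin the bolt

### The arm

A 7-joint arm with a two-finger parallel gripper is mounted at the origin on a cart in front of the work surface, level with it; the furniture and walls round the work are solid. World frame = base frame: x ahead of the robot, y to its left, z up, the work surface at z = 0. Lengths are in m, angles in rad, forces in N, time in s.
With the tool pointing down it reaches from about 0.4 to 0.85 m from the base axis. Payload 10.4 kg.
Tool frame: the origin (TCP) lies between the finger pads; the fingertips stand 22 mm ahead of it and the grasp point (between the pads) lies 3 mm ahead of it; z points along the fingers, y is the line along which they close (so a half turn about z gives the same grasp; the last joint's range is limited). The gripper opens to 85 mm and grips with 20 to 120 N. Pads are 22 mm wide; open, the fingers measure 114 mm over their backs; the gripper's body (76 mm by 85 mm) begins 54 mm behind the grasp point. The pads swing forward as they close: fully open they stand 13 mm farther back than shut.
Start: joints at [-1.15, 0.332, -0.065, 1.46, 0.022, 1.35, -0.088], TCP at [0.268, 0.564, 0.253] pointing down, gripper open.
Joint ranges: [-2.6, 2.6], [-0.5, 2.12], [-1.47, 1.34], [0.16, 2.42], [-1.27, 4.41], [0.06, 2.06], [-2.6, 2.6]. Speed limits (rad/s): [2.22, 2.22, 2.79, 2.79, 3.14, 3.14, 3.14].

### API

Orientations are given as a unit quaternion [x, y, z, w].
In Python, from workcell import manip, camera, ticket, boxes_of, outline_of gives the robot as it stands.
- The arm moves only by the tool carry_out, never from a script. Its argument "deltas" is a list of rows, each a list of 5 numbers: the shift along the tool's x, y, z as a fraction of full scale, then the turn about the tool's z as a fraction of full scale, then the opening, from -1 (shut) to 1 (fully open), so that 0 is half open. In form: [[tx, ty, tz, spin, gripper], ...]. A call has 1 to 20 rows; each row is the pose to reach, as a shift and turn from the pose commanded when the call began, along the tool's axes at that moment; what a row does not reach only later rows make up. Full scale, the value 1, is 150 mm for a shift and 30 degrees for a turn. A row lasts 1/8 s, in which the tool goes at most 62.5 mm and 10.7 degrees, less where a joint would pass 70% of its speed; a pose out of reach is approached as far as the arm can. A call with a number of a shift or a turn outside -1 to 1 is refused whole. A call with a gripper value outside its range is refused whole. The fingers move at their own pace and stop on an object; "force" is the grip in N (left out, the last holds). Time passes only in rows, so rows that repeat a pose let the fingers close. It gives the time, the measured TCP pose, the force, the opening and the grip force at its end, in the units of the state.
- manip.get_obs(): the state, without advancing time (a new reading comes with each control period).
- camera(name): name is "scene" or "top"; returns a dict with "img" (384x512x3 uint8, red, green, blue), "depth" (384x512 float32, m along the optical axis (not along the pixel's ray), 0 where there is no reading), "vertical_fov" (degrees; the focal length in pixels is half the picture's height over the tangent of half this angle, whatever the lens; pixels are square), "cx", "cy" (the principal point, pixels), "k1" (the pictures are not rectified: a ray, as slopes to the right and down, at radius r is drawn at 1 + k1 r^2 times it, then the intrinsics apply), "R" (3x3) and "t" (3): a world point X has camera coordinates R X + t. Camera axes: x right, y down, z forward; pixel columns grow to the right and rows downward; lengths in m; the calibration is good to about 2 mm. A picture is of the moment at which its call begins.
- ticket.hand_in(): hands the job in; it is judged then, once.
Trained networks look in a picture, given as the dict that the camera call returned (one of the last four; its "shot" number tells which), for a name from the list of things; names that differ only in an ending like _2 or _b are one class to them, and where a whole thing is asked for, a point or a joint stands for the part that bears it (a point fixed in the world has none). Each returns a list of dicts, best first, with "conf" (0 to 1); they miss things now and then, are a little off and sometimes report something else, mostly with a low value. They report only what shows in the picture. A call takes as long as a camera call.
- boxes_of(query, picture): "position" ([x, y, z] in m, in world coordinates, good to about 4 mm: the middle of the surface that is visible of it).
- outline_of(query, picture): "region" (384x512 bool, what is visible of it).
The state is a dict: "clock": time; "joint_pos": joint angles; "joint_velocities": joint speeds; "tau": joint torques, N m; "position": TCP position; "ee_rot": TCP orientation; "ft_force": force on the tool from outside, world axes, zero at the start; "torque": the same for the moment, N m; "grip_width": opening from 0.0 (shut) to 1.0 (fully open); "grasp_force": force on a finger pad.
Only numpy, scipy, OpenCV 4.12 (cv2) and the standard library are available. Lean on these libraries where they do the work, as an engineer would, in place of code of your own. Each camera call takes 0.05 s, during which the arm holds its last target. There are 200 camera calls.

### The job

Get the cassette feeder ready for transport: draw its bolt back off the mouth, load every filter cassette that is lying about flat into the magazine, pressing each one down against the spring until it stays under the two catches, then slide the bolt fully home into its keeper. Last, press the yellow-headed lock pin upright and all the way down into the blind hole behind the bolt's tail, whose exact place you must feel for; leave the beaker, the vial and the red marker where they stand.

Things in the scene. Friction and masses are not known exactly. Their poses are not given: they have to be found in the camera images.
- feeder: grey cassette feeder on an aluminium plate, fixed; place and yaw vary. Origin on the magazine axis at the worktop; y along the plate, z up. Plate x -42..42, y -64..136 mm, 10 mm thick. Four 83 mm posts with flared tops stand 27 mm round the axis, 52 degrees either side of its x axis: open to +x and -x for fingers, slots 34 mm wide from top to bottom. Along +y: bolt bed, block with the hole
- mouth (a point): point on the magazine axis 74 mm above the worktop. A cassette set in here rests on the two bevelled catches (at the +y and -y sides), its underside at about 71 mm; there it stands in the bolt's way. With its underside pressed to about 53 mm it has surely passed them (5 N for the catches plus the follower's spring)
- catch_edge (a point): point on the magazine axis level with the undersides of the two sprung catches, 64 mm above the worktop. The catches reach 2.5 mm over the cassette's edge; a cassette pressed past them springs up against them and stays, its top at 64 mm and its underside at 56 mm; those below it lie 8 mm lower each
- bolt (a joint): how far the bolt (flat steel bar along the feeder's y, over the magazine axis, 14 mm wide, z = 75 to 81 mm) is slid toward its keeper (feeder -y), m: 0 = fully back, mouth clear; 0.074 = fully home. Starts across the mouth, stays where left, takes about 3 N. Its tail covers the block with the hole until it is home, then ends at feeder y = +90 mm
- bolt_knob (a point): middle of the red upright round knob on the bolt, 14 mm across, from z = 83 to 106 mm above the worktop; this point is at 95 mm. In the feeder's frame x = 0, y = 124 mm minus the bolt's joint value. The bed's rails and straps beside the bar (y = 39 to 83 mm) are up to 86 mm high
- keeper (a point): middle of the steel loop (keeper) that takes the bolt's tip: feeder x = 0, y = -44 mm, z = 78 mm; its top is 87 mm high
- follower (a joint): how far the orange spring follower under the stack is pushed down, m: 0 when the magazine is empty; with n cassettes held under the catches it reads 0.008 n - 0.002; stop at 0.046. Spring 2 N at the top, 5 N at the bottom
- hole_mark (a point): nominal middle of the blind hole, level with the top of its 38 x 38 mm block (z = 74 mm), feeder x = 0, y = +108 mm. The block is hand-fitted: the real hole lies up to 2.5 mm off this point in x and in y, different in each start. Hole 13 mm across, 26 mm deep, square-edged, not chamfered
- lock_pin: lock pin: plain steel shank 12 mm across and 40 mm long, square-ended, under a yellow cylindrical head 20 mm across and 24 mm high; 60 g. Origin at the centre of the shank's lower end, z up to the head. Stands upright in its stand at the start, loosely; pressed home in the blind hole its lower end is 26 mm below the block's top (z = 48 mm), and 14 mm of shank stays out
- pin_tip (a point): centre of the lower end of the lock pin's shank
- pin_stand: black stand for the lock pin, 50 by 50 by 30 mm high, fixed, place varies; a hole 15 mm across and 22 mm deep in its middle, so the parked pin's lower end is 8 mm above the worktop. Origin at the centre of its underside
- cassette1: filter cassette: flat white plastic disc with a blue band round its edge, 52 mm across, 8 mm thick, 30 g; lies flat on the worktop at the start. Origin at the centre of its underside, z up through the disc. All cassettes are alike and some may be absent (3 to 5 are there)
- cassette2: filter cassette: flat white plastic disc with a blue band round its edge, 52 mm across, 8 mm thick, 30 g; lies flat on the worktop at the start. Origin at the centre of its underside, z up through the disc. All cassettes are alike and some may be absent (3 to 5 are there)
- cassette3: filter cassette: flat white plastic disc with a blue band round its edge, 52 mm across, 8 mm thick, 30 g; lies flat on the worktop at the start. Origin at the centre of its underside, z up through the disc. All cassettes are alike and some may be absent (3 to 5 are there)
- cassette4: filter cassette: flat white plastic disc with a blue band round its edge, 52 mm across, 8 mm thick, 30 g; lies flat on the worktop at the start. Origin at the centre of its underside, z up through the disc. All cassettes are alike and some may be absent (3 to 5 are there)
- cassette5: filter cassette: flat white plastic disc with a blue band round its edge, 52 mm across, 8 mm thick, 30 g; lies flat on the worktop at the start. Origin at the centre of its underside, z up through the disc. All cassettes are alike and some may be absent (3 to 5 are there)
- beaker: cloudy plastic beaker 66 mm across, 82 mm high, standing; a bystander, origin under its centre
- vial3: small sample vial with a white cap, 27 mm across, 46 mm high, standing; a bystander, origin under its centre
- marker_red: red and white marker pen 15 x 140 mm, lying along its own y; a bystander, origin under its centre

How it is judged:
By the outcome, as a careful person would: the job done as asked, in the order asked, and still so for the second after the job is handed in, with the robot touching nothing.
Of cassette1, cassette2, cassette3, cassette4, cassette5 only 3 to 5 are there at a start; the rules pass over those that are not, and their reading is None.
At some moment in a run one of cassette1, cassette2, cassette3, cassette4, cassette5 may be knocked a few centimetres aside while the robot is not near it.
It also fails if it takes over 210 s, if anything falls off the work surface, if the arm or the gripper's body presses on something with over 40 N, if the wrist force passes 120 N, or if a joint passes its speed limit or range.

## Working session

There is one attempt and no reset: what is moved stays moved. The work goes in short steps, Python scripts to look and compute and a tool call to move; the robot and the scene stay as the last step left them, time stands still between calls to the robot, and variables do not carry over. Pictures are saved under pics/ and viewed, at most 14 in all, crops included, and the job is handed in when it is done.

Besides the shell and the picture viewer there is one more tool, called in YAML: its name, and indented under it one key for each argument. carry_out: Moves the arm, as the interface text tells. Its arguments: {"type":"object","properties":{"deltas":{"type":"array","items":{"type":"array","items":{"type":"number"}}},"force":{"type":"number"}},"required":["deltas"]}

```bash
ls; mkdir -p pics
cat > h.py <<'E'
import numpy as np, cv2
from workcell import manip, camera, ticket, boxes_of, outline_of
def K(c):
    h=c["img"].shape[0]; f=h/2/np.tan(np.radians(c["vertical_fov"])/2); return f
def world(c,u,v,d=None,z=None):
    u=np.atleast_1d(u).astype(float); v=np.atleast_1d(v).astype(float)
    f=K(c); xd=(u-c["cx"])/f; yd=(v-c["cy"])/f; x,y=xd.copy(),yd.copy()
    for _ in range(20):
        s=1+c["k1"]*(x*x+y*y); x,y=xd/s,yd/s
    ray=np.stack([x,y,np.ones_like(x)],-1); R=np.array(c["R"]); t=np.array(c["t"])
    o=-R.T@t; rw=ray@R
    if d is None: d=(z-o[2])/rw[:,2]
    return o+rw*np.asarray(d)[...,None]
def pix(c,X):
    X=np.atleast_2d(X); p=X@np.array(c["R"]).T+np.array(c["t"]); x=p[:,0]/p[:,2]; y=p[:,1]/p[:,2]
    s=1+c["k1"]*(x*x+y*y); f=K(c); return np.stack([x*s*f+c["cx"],y*s*f+c["cy"]],-1)
def save(c,n): cv2.imwrite(f"pics/{n}.png",c["img"][:,:,::-1])
E
python3 - <<'E'
from h import *
o=manip.get_obs(); print({k:np.round(v,3).tolist() for k,v in o.items()})
for n in ("top","scene"):
    c=camera(n); save(c,n+"0"); print(n,c["vertical_fov"],c["k1"],np.round(-np.array(c["R"]).T@c["t"],3),np.round(c["R"],2).tolist())
    for q in ("feeder","cassette1","bolt_knob","bolt","lock_pin","pin_stand","keeper","beaker","vial3","marker_red"):
        try: print(q,[(round(b["conf"],2),np.round(b["position"],3).tolist()) for b in boxes_of(q,c)][:7])
        except Exception as e: print(q,e)
E
```

```text
pics
{'clock': 0.0, 'joint_pos': [-1.15, 0.333, -0.065, 1.461, 0.022, 1.35, -0.089], 'joint_velocities': [0.001, -0.001, 0.001, 0.0, 0.0, -0.001, -0.001], 'tau': [-0.001, -62.543, 0.048, -39.161, 0.016, 0.01, -0.0], 'position': [0.268, 0.564, 0.253], 'ee_rot': [0.22, 0.975, -0.001, -0.0], 'ft_force': [0.764, 0.526, -0.379], 'torque': [-0.022, -0.016, -0.019], 'grasp_force': 0.0, 'grip_width': 1.002}
top 44.23268618360626 -0.05188221652147417 [0.32  0.019 1.748] [[0.0, -1.0, 0.01], [-1.0, -0.0, -0.1], [0.1, -0.01, -1.0]]
feeder [(0.7, [0.508, 0.032, 0.015]), (0.24, [0.551, -0.216, 0.011])]
cassette1 [(0.73, [0.56, -0.317, 0.012]), (0.66, [0.548, -0.214, 0.008]), (0.46, [0.441, -0.377, 0.007]), (0.45, [0.452, -0.192, 0.006])]
bolt_knob [(0.64, [0.522, 0.071, 0.083]), (0.25, [0.51, 0.032, 0.009])]
bolt [(0.41, [0.521, 0.072, 0.079])]
lock_pin []
pin_stand [(0.76, [0.502, 0.251, 0.031])]
keeper [(0.86, [0.505, 0.035, 0.011]), (0.42, [0.442, -0.377, 0.006])]
beaker [(0.51, [0.575, 0.431, 0.038])]
vial3 [(0.75, [0.52, 0.071, 0.083]), (0.44, [0.357, 0.071, 0.044])]
marker_red []
scene 43.61829740945154 -0.008874097640132667 [-0.672  0.785  0.723] [[-0.55, -0.84, 0.02], [-0.36, 0.22, -0.91], [0.76, -0.5, -0.42]]
feeder [(0.63, [0.502, 0.039, 0.034])]
cassette1 [(0.61, [0.445, -0.188, 0.008]), (0.53, [0.543, -0.207, 0.009]), (0.51, [0.556, -0.313, 0.004]), (0.4, [0.459, -0.292, 0.009])]
bolt_knob [(0.38, [0.5, 0.04, 0.032])]
bolt []
lock_pin [(0.54, [0.497, 0.258, 0.062])]
pin_stand [(0.62, [0.48, 0.264, 0.022]), (0.31, [0.553, 0.422, 0.055])]
keeper [(0.89, [0.506, 0.039, 0.034]), (0.27, [0.483, 0.265, 0.022]), (0.24, [0.442, -0.19, 0.005])]
beaker [(0.75, [0.556, 0.423, 0.051])]
vial3 []
marker_red [(0.68, [0.512, 0.359, 0.009])]
```

View pics/top0.png

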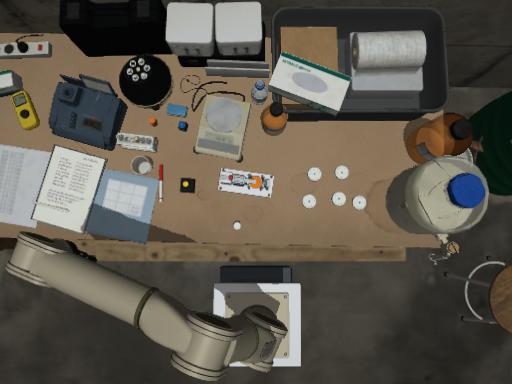

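View pics/scene0.png

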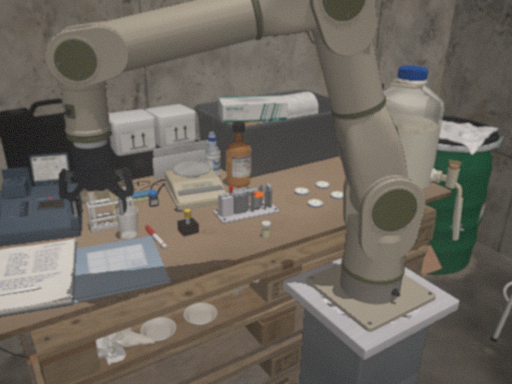

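The top view shows five cassettes at about (314,174), (341,172), (309,201), (339,199) and (360,203). The feeder is at (245,182), the pin stand at (187,185), the vial at (237,225), the marker at (161,183) and the beaker at (141,165). The scene view agrees.

Run:
```python
from h import *
c=camera("top"); s=camera("scene")
a=cv2.resize(c["img"][160:206,170:285],None,fx=6,fy=6,interpolation=cv2.INTER_CUBIC)
b=cv2.resize(s["img"][175:225,170:290],None,fx=6,fy=6,interpolation=cv2.INTER_CUBIC)
b=b[:, :a.shape[1]] if b.shape[1]>a.shape[1] else b
cv2.imwrite("pics/crop1.png",np.vstack([a,b])[:,:,::-1])
np.savez("top.npz",img=c["img"],depth=c["depth"])
# height map of plate
for n,cc in(("top",c),("scene",s)):
    vv,uu=np.mgrid[0:384,0:512]; d=cc["depth"]; W=world(cc,uu.ravel(),vv.ravel(),d.ravel()); ok=d.ravel()>0
    X=W[ok]; 
    t=X[(abs(X[:,0]-.5)<.2)&(X[:,1]>-.45)&(X[:,1]<.2)&(X[:,2]<.12)]
    print(n,"table z pct",np.percentile(t[:,2],[10,50,70]))
    m=(abs(X[:,0]-.52)<.12)&(abs(X[:,1]-.03)<.14)&(X[:,2]>.055)&(X[:,2]<.13)
    print(np.round(X[m],3).tolist()[:60], m.sum())
    for b in outline_of("feeder",cc)[:1]:
        r=b["region"].astype(np.uint8); print(r.sum(), cv2.minAreaRect(np.argwhere(r)[:,::-1].astype(np.float32)))
    for b in outline_of("cassette1",cc):
        v,u=np.nonzero(b["region"]); p=world(cc,[u.mean()],[v.mean()],z=.008)[0]; print("cas",round(b["conf"],2),len(u),np.round([u.mean(),v.mean()],1),np.round(p,4))
```

```text
top table z pct [-0.00565182  0.00040878  0.00352124]
[[0.64, 0.135, 0.061], [0.64, 0.088, 0.064], [0.636, 0.167, 0.064], [0.637, 0.164, 0.056], [0.637, 0.157, 0.06], [0.637, 0.153, 0.057], [0.637, 0.15, 0.057], [0.636, 0.146, 0.061], [0.636, 0.142, 0.062], [0.636, 0.138, 0.062], [0.637, 0.135, 0.056], [0.637, 0.124, 0.057], [0.637, 0.113, 0.059], [0.637, 0.099, 0.057], [0.637, 0.084, 0.057], [0.638, 0.077, 0.055], [0.637, 0.073, 0.057], [0.637, 0.066, 0.058], [0.633, 0.168, 0.057], [0.633, 0.164, 0.058], [0.634, 0.161, 0.055], [0.633, 0.153, 0.057], [0.634, 0.15, 0.056], [0.634, 0.146, 0.055], [0.633, 0.138, 0.06], [0.634, 0.128, 0.056], [0.633, 0.117, 0.061], [0.634, 0.113, 0.057], [0.633, 0.106, 0.061], [0.633, 0.102, 0.059], [0.634, 0.091, 0.057], [0.634, 0.088, 0.056], [0.634, 0.084, 0.057], [0.633, 0.073, 0.06], [0.629, 0.149, 0.061], [0.629, 0.146, 0.059], [0.63, 0.142, 0.056], [0.629, 0.138, 0.058], [0.629, 0.135, 0.059], [0.629, 0.131, 0.059], [0.63, 0.128, 0.056], [0.629, 0.12, 0.059], [0.629, 0.117, 0.06], [0.629, 0.102, 0.061], [0.63, 0.095, 0.057], [0.63, 0.091, 0.059], 
[... 1703 characters left out ...]
, [0.486, -0.027, 0.091], [0.496, -0.038, 0.085], [0.639, 0.103, 0.059], [0.64, 0.099, 0.057], [0.632, 0.099, 0.061], [0.638, 0.092, 0.057], [0.632, 0.091, 0.059], [0.632, 0.088, 0.058], [0.629, 0.086, 0.059], [0.627, 0.083, 0.059], [0.628, 0.079, 0.057], [0.63, 0.074, 0.056], [0.626, 0.072, 0.056], [0.521, 0.105, 0.105], [0.521, 0.101, 0.104], [0.52, 0.098, 0.104], [0.524, 0.092, 0.101], [0.532, 0.035, 0.085], [0.535, 0.029, 0.082]] 682
1328 ((244.277587890625, 200.95242309570312), (34.299652099609375, 61.78443145751953), 80.27242279052734)
cas 0.67 273 [186.9 226.9] [0.5163 0.2562 0.008 ]
cas 0.44 96 [314.1 202.5] [ 0.448  -0.1863  0.008 ]
cas 0.39 1408 [248.6 202.9] [0.5603 0.0069 0.008 ]
```

View pics/crop1.png

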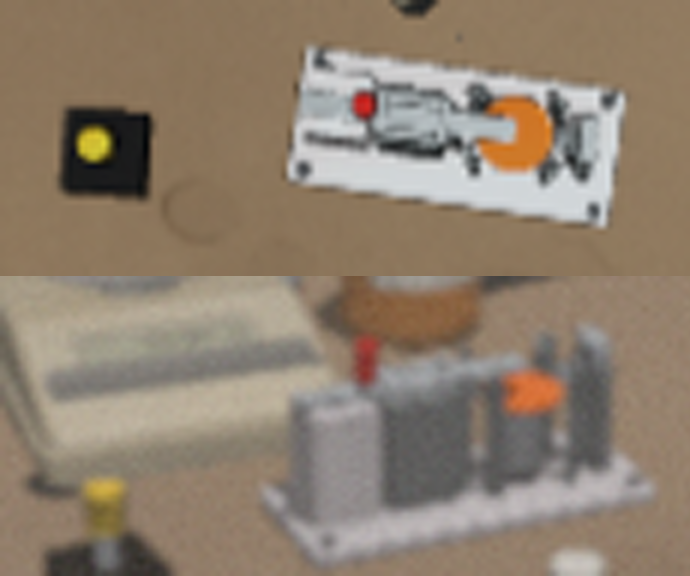

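The enlarged crops show the feeder with its +y end, knob and block toward world +y at crop (362,104). The orange follower is at (515,132) and the keeper at about (580,135). The bolt tip reaches about the magazine axis, and the pin head is at (93,145) in its stand.

```bash
cat >> h.py <<'E'
def rect(c,x0,x1,y0,y1,z,s=.0005):
    xs=np.arange(x0,x1,s); ys=np.arange(y0,y1,s); X,Y=np.meshgrid(xs,ys,indexing="ij")
    p=pix(c,np.stack([X.ravel(),Y.ravel(),np.full(X.size,z)],-1)).reshape(*X.shape,2).astype(np.float32)
    return cv2.remap(c["img"],p[...,0],p[...,1],cv2.INTER_CUBIC)
def blobs(m,x0,y0,s=.0005,amin=500):
    n,l,st,ce=cv2.connectedComponentsWithStats(m.astype(np.uint8))
    return [(st[i,4]*s*s*1e6,x0+ce[i][1]*s,y0+ce[i][0]*s,l==i) for i in range(1,n) if st[i,4]>amin]
def cassettes(c):
    x0,y0=.36,-.48; im=rect(c,x0,.66,y0,-.08,.008); h=cv2.cvtColor(im,cv2.COLOR_RGB2HSV)
    m=(h[...,2]>150)&(h[...,1]<70)
    return [(round(a),round(x,4),round(y,4)) for a,x,y,_ in blobs(m,x0,y0)]
def tip():
    o=manip.get_obs(); return np.array(o["position"])
def delta(target,yaw=None):
    "yaw: world angle (deg) wanted of tool y; prints shift/spin in units"
    from scipy.spatial.transform import Rotation as R
    o=manip.get_obs(); r=R.from_quat(o["ee_rot"]).as_matrix()
    d=r.T@(np.array(target)-o["position"])/.15
    a=np.degrees(np.arctan2(r[1,1],r[0,1])); 
    return np.round(d,3).tolist(), None if yaw is None else round(((a-yaw+90)%180-90)/30,3)
E
python3 - <<'E'
from h import *
for n in ("top","scene"):
    c=camera(n)
    x0,y0=.42,-.1; im=rect(c,x0,.6,y0,.17,.010); h=cv2.cvtColor(im,cv2.COLOR_RGB2HSV)
    m=h[...,1]<60
    b=max(blobs(m,x0,y0),key=lambda b:b[0])
    cn,_=cv2.findContours(b[3].astype(np.uint8),cv2.RETR_EXTERNAL,cv2.CHAIN_APPROX_NONE)
    (cy,cx),wh,ang=cv2.minAreaRect(max(cn,key=len)); print(n,"plate c",x0+cx*.0005,y0+cy*.0005,np.array(wh)*.5,ang)
    x0,y0=.42,.2; im=rect(c,x0,.58,y0,.32,.03); 
    b=max(blobs(im.max(-1)<60,x0,y0),key=lambda b:b[0]); cn,_=cv2.findContours(b[3].astype(np.uint8),cv2.RETR_EXTERNAL,cv2.CHAIN_APPROX_NONE)
    (cy,cx),wh,ang=cv2.minAreaRect(max(cn,key=len)); print("stand",x0+cx*.0005,y0+cy*.0005,np.array(wh)*.5,ang)
    im=rect(c,x0,.58,y0,.32,.072); h=cv2.cvtColor(im,cv2.COLOR_RGB2HSV)
    print("pin",[b[:3] for b in blobs((abs(h[...,0].astype(int)-27)<8)&(h[...,1]>120)&(h[...,2]>110),x0,y0,amin=100)])
    x0,y0=.42,-.1
    im=rect(c,x0,.6,y0,.17,.106); h=cv2.cvtColor(im,cv2.COLOR_RGB2HSV); print("knob",[b[:3] for b in blobs(((h[...,0]<5)|(h[...,0]>172))&(h[...,1]>140),x0,y0,amin=100)])
    im=rect(c,x0,.6,y0,.17,.062); h=cv2.cvtColor(im,cv2.COLOR_RGB2HSV); m=(h[...,0]>5)&(h[...,0]<16)&(h[...,1]>170)&(h[...,2]>150)
    for b in blobs(m,x0,y0,amin=300):
        v,u=np.nonzero(b[3]); hull=cv2.minEnclosingCircle(np.stack([u,v],1).astype(np.float32)); print("fol",b[:3],x0+hull[0][1]*.0005,y0+hull[0][0]*.0005,hull[1]*.5)
    print(cassettes(c))
E
```

```text
top plate c 0.5179727783203125 0.04201210021972657 [203.10444641  88.76457977] 7.997473239898682
stand 0.505004150390625 0.25482872772216797 [52.16464233 51.84928894] 3.012787342071533
pin [(np.float64(313.0), np.float64(0.5052803514376997), np.float64(0.25706230031948885))]
knob [(np.float64(136.5), np.float64(0.5249368131868132), np.float64(0.09442399267399268))]
fol (np.float64(994.5000000000001), np.float64(0.5124723479135244), np.float64(0.0025536701860231215)) 0.5134585494995118 0.0060761642456054615 21.621631622314453
[(2094, np.float64(0.4455), np.float64(-0.3789)), (2096, np.float64(0.4499), np.float64(-0.1924)), (2134, np.float64(0.4593), np.float64(-0.3036)), (2123, np.float64(0.5518), np.float64(-0.2134)), (2120, np.float64(0.5587), np.float64(-0.3157))]
scene plate c 0.5340885772705078 0.028088745117187508 [243.29200745 162.11953735] 7.253194808959961
stand 0.4810853729248047 0.26926829528808593 [56.65137863 83.37581635] 6.34019136428833
pin [(np.float64(858.5000000000001), np.float64(0.4882326732673267), np.float64(0.2659688410017472))]
knob [(np.float64(358.25), np.float64(0.510648988136776), np.float64(0.10522679692951847))]
fol (np.float64(773.5), np.float64(0.5067745636716225), np.float64(0.0039017453135100216)) 0.5083530044555664 0.005501075744628908 20.027664184570312
[(2884, np.float64(0.4525), np.float64(-0.1944)), (2534, np.float64(0.4646), np.float64(-0.3016)), (174, np.float64(0.5331), np.float64(-0.0921)), (3330, np.float64(0.5572), np.float64(-0.2158)), (544, np.float64(0.5556), np.float64(-0.1354)), (3037, np.float64(0.5616), np.float64(-0.3171)), (211, np.float64(0.5622), np.float64(-0.1013)), (188, np.float64(0.5695), np.float64(-0.1281)), (130, np.float64(0.6156), np.float64(-0.154)), (135, np.float64(0.6258), np.float64(-0.1428)), (300, np.float64(0.6522), np.float64(-0.1419))]
```

carry_out:
  deltas:
    - [-0.96, -0.7, 0, 0, 1]
    - [-0.96, -0.7, 0, 0, 1]
    - [-0.96, -0.7, 0, 0, 1]
    - [-0.96, -0.7, 0, 0, 1]

```text
clock: 2.0
position: [0.3564, 0.404, 0.2539]
ee_rot: [0.224, 0.975, 0.0, 0.001]
ft_force: [-1.1, 0.4, 0.6]
grip_width: 1.0
grasp_force: 0.0
```

carry_out:
  deltas:
    - [-0.96, -0.7, 0, 0, 1]
    - [-0.96, -0.7, 0, 0, 1]
    - [-0.96, -0.7, 0, 0, 1]
    - [-0.96, -0.7, 0, 0, 1]

```text
clock: 2.5
position: [0.4402, 0.248, 0.2537]
ee_rot: [0.223, 0.975, 0.0, 0.001]
ft_force: [-0.2, 1.0, 0.3]
grip_width: 1.0
grasp_force: 0.0
```

carry_out:
  deltas:
    - [-0.96, -0.7, 0, 0, 1]
    - [-0.96, -0.7, 0, 0, 1]
    - [-0.96, -0.7, 0, 0, 1]
    - [-0.96, -0.7, 0, 0, 1]

```text
clock: 3.0
position: [0.5246, 0.0918, 0.2533]
ee_rot: [0.223, 0.975, -0.0, 0.0]
ft_force: [-0.6, -0.3, 0.2]
grip_width: 1.001
grasp_force: 0.0
```

carry_out:
  deltas:
    - [0, 0, 0.1, 0.8, 0]
    - [0, 0, 0.2, 0.8, 0]
    - [0, 0, 0.2, 0.8, -0.2]

```text
clock: 3.38
position: [0.5223, 0.097, 0.222]
ee_rot: [0.418, 0.908, -0.0, -0.001]
ft_force: [0.3, -1.0, 0.7]
grip_width: 0.403
grasp_force: 0.0
```

carry_out:
  deltas:
    - [0, 0, 0.1, 0.8, -0.2]
    - [0, 0, 0.2, 0.8, -0.2]
    - [0, 0, 0.2, 0.8, -0.2]

```text
clock: 3.75
position: [0.5222, 0.0971, 0.192]
ee_rot: [0.598, 0.801, -0.001, -0.001]
ft_force: [0.2, 1.3, 0.3]
grip_width: 0.4
grasp_force: 0.0
```

carry_out:
  deltas:
    - [0, 0, 0.1, 0.8, -0.2]
    - [0, 0, 0.1, 0.8, -0.2]
    - [0, 0, 0.1, 0.8, -0.2]
    - [0, 0, 0.1, 0.8, -0.2]

```text
clock: 4.25
position: [0.523, 0.0967, 0.1782]
ee_rot: [0.75, 0.661, 0.0, -0.0]
ft_force: [0.0, -0.1, -0.2]
grip_width: 0.401
grasp_force: 0.0
```

Run:
```python
from h import *
o=manip.get_obs(); print({k:np.round(v,4).tolist() for k,v in o.items() if k not in("tau","joint_velocities")}); print(delta((.525,.0945,.115),-8))
```

```text
{'clock': 4.25, 'joint_pos': [-0.6409, 0.1862, 0.4162, 1.8252, -0.0828, 1.1472, -0.3235], 'position': [0.523, 0.0967, 0.1782], 'ee_rot': [0.7504, 0.661, 0.0001, -0.0003], 'ft_force': [0.0225, -0.1371, -0.2456], 'torque': [0.0291, 0.0069, 0.0071], 'grasp_force': 0.0, 'grip_width': 0.4014}
([-0.013, 0.016, 0.421], np.float64(0.025))
```

carry_out:
  deltas:
    - [-0.013, 0.016, 0.3, 0.025, -0.2]
    - [-0.013, 0.016, 0.42, 0.025, -0.2]
    - [-0.013, 0.016, 0.42, 0.025, -0.2]
    - [-0.013, 0.016, 0.42, 0.025, -0.8]
    - [-0.013, 0.016, 0.42, 0.025, -1]
    - [-0.013, 0.016, 0.42, 0.025, -1]
    - [-0.013, 0.016, 0.42, 0.025, -1]
  force: 25

```text
clock: 5.12
position: [0.5256, 0.0928, 0.1165]
ee_rot: [0.756, 0.655, 0.001, -0.0]
ft_force: [-5.4, 0.4, 6.0]
grip_width: 0.147
grasp_force: 24.6
```

Run:
```python
from h import *
o=manip.get_obs(); print({k:np.round(v,4).tolist() for k,v in o.items() if k not in("tau","joint_velocities")})
```

```text
{'clock': 5.125, 'joint_pos': [-0.6212, 0.2631, 0.4125, 1.8823, -0.1239, 1.0198, -0.2988], 'position': [0.5256, 0.0928, 0.1165], 'ee_rot': [0.7556, 0.655, 0.0007, -0.0002], 'ft_force': [-5.3746, 0.3742, 6.0308], 'torque': [0.164, 1.0927, 0.0613], 'grasp_force': 24.5526, 'grip_width': 0.1475}
```

carry_out:
  deltas:
    - [0.05, 0, 0, 0, -1]
    - [0.1, 0, 0, 0, -1]
    - [0.15, 0, 0, 0, -1]
    - [0.2, 0, 0, 0, -1]
    - [0.22, 0, 0, 0, -1]
    - [0.235, 0, 0, 0, -1]
    - [0.235, 0, 0, 0, -1]

```text
clock: 6.0
position: [0.5304, 0.1267, 0.1165]
ee_rot: [0.756, 0.655, -0.0, -0.0]
ft_force: [-7.4, -3.2, 9.3]
grip_width: 0.147
grasp_force: 24.8
```

Run:
```python
from h import *
o=manip.get_obs(); print({k:np.round(v,4).tolist() for k,v in o.items() if k not in("tau","joint_velocities")})
p=np.array(o["position"]); y=np.array([.139,.990,0]); print(np.dot(p-[.513,.0063,0],y))
```

```text
{'clock': 6.0, 'joint_pos': [-0.6593, 0.2876, 0.3943, 1.8511, -0.1277, 1.0276, -0.3564], 'position': [0.5304, 0.1267, 0.1165], 'ee_rot': [0.7558, 0.6548, -0.0, -0.0], 'ft_force': [-7.4121, -3.1925, 9.2946], 'torque': [-0.6083, 1.4094, 0.035], 'grasp_force': 24.7747, 'grip_width': 0.1474}
0.12163554789525664
```

carry_out:
  deltas:
    - [0.01, -0.006, 0, 0, -1]
    - [0.02, -0.006, 0, 0, -1]
    - [0.025, -0.006, 0, 0, -1]
    - [0.025, -0.006, 0, 0, -1]

```text
clock: 6.5
position: [0.5303, 0.127, 0.1164]
ee_rot: [0.757, 0.654, -0.001, 0.001]
ft_force: [-6.3, -14.1, 11.3]
grip_width: 0.146
grasp_force: 24.9
```

Run:
```python
from h import *
o=manip.get_obs(); print({k:np.round(v,4).tolist() for k,v in o.items() if k in("position","ft_force")})
p=np.array(o["position"]); y=np.array([.139,.990,0]); print(np.dot(p-[.513,.0063,0],y))
```

```text
{'position': [0.5303, 0.127, 0.1164], 'ft_force': [-6.3069, -14.0799, 11.3473]}
0.12193013901435486
```

carry_out:
  deltas:
    - [-0.02, 0, 0, 0, -0.2]
    - [-0.02, 0, 0, 0, 0]
    - [-0.02, 0, 0.3, 0, 0.5]
    - [-0.02, 0, 0.0, 0, 0.5]

```text
clock: 7.0
position: [0.5255, 0.1276, 0.109]
ee_rot: [0.755, 0.655, -0.006, -0.002]
ft_force: [1.1, 0.4, 1.3]
grip_width: 0.752
grasp_force: 0.0
```

Run:
```python
from h import *
o=manip.get_obs(); print({k:np.round(v,4).tolist() for k,v in o.items() if k in("position","ft_force")})
```

```text
{'position': [0.5255, 0.1276, 0.109], 'ft_force': [1.1246, 0.3566, 1.3222]}
```

carry_out:
  deltas:
    - [0, 0, -0.3, 0, 1]
    - [0, 0, -0.6, 0, 1]
    - [0, 0, -0.6, 0, 1]
    - [0, 0, -0.6, 0, 1]

```text
clock: 7.5
position: [0.5294, 0.1284, 0.2049]
ee_rot: [0.756, 0.655, 0.0, -0.0]
ft_force: [0.0, 0.1, -0.6]
grip_width: 1.002
grasp_force: 0.0
```

carry_out:
  deltas:
    - [-0.742, 0.155, 0, 0, 1]
    - [-0.742, 0.155, 0, 0, 1]
    - [-0.742, 0.155, 0, 0, 1]

```text
clock: 7.88
position: [0.5362, 0.0099, 0.2042]
ee_rot: [0.758, 0.652, -0.001, 0.0]
ft_force: [0.5, 1.4, -0.4]
grip_width: 0.999
grasp_force: 0.0
```

Run:
```python
from h import *
c=camera("top"); save(c,"t1")
o=manip.get_obs(); print({k:np.round(v,4).tolist() for k,v in o.items() if k in("position","ft_force","ee_rot")})
print(cassettes(c)); print(delta((.5518,-.2134,.10),-8.2))
x0,y0=.42,-.1
im=rect(c,x0,.6,y0,.17,.106); h=cv2.cvtColor(im,cv2.COLOR_RGB2HSV); print("knob",[b[:3] for b in blobs(((h[...,0]<5)|(h[...,0]>172))&(h[...,1]>140),x0,y0,amin=100)])
```

```text
{'position': [0.5362, 0.0129, 0.2041], 'ee_rot': [0.7568, 0.6536, -0.0008, -0.0004], 'ft_force': [0.2101, 0.3531, -0.2058]}
[(2082, np.float64(0.4455), np.float64(-0.3789)), (2088, np.float64(0.4499), np.float64(-0.1923)), (2124, np.float64(0.4592), np.float64(-0.3036)), (2111, np.float64(0.5518), np.float64(-0.2134)), (2111, np.float64(0.5587), np.float64(-0.3156))]
([-1.477, 0.323, 0.695], np.float64(-0.006))
knob [(np.float64(128.0), np.float64(0.529568359375), np.float64(0.12849609375))]
```

View pics/t1.png

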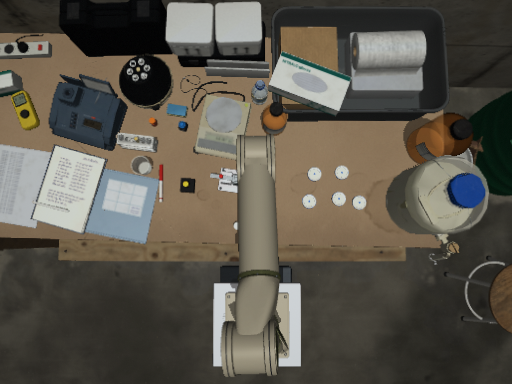

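The arm is now over the magazine at about (257,170), and all five cassettes are where they were at (309-360,172-203).

carry_out:
  deltas:
    - [-0.739, 0.161, 0, -0.006, 1]
    - [-0.739, 0.161, 0, -0.006, 1]
    - [-0.739, 0.161, 0, -0.006, 1]

```text
clock: 8.3
position: [0.5444, -0.1017, 0.2045]
ee_rot: [0.756, 0.654, -0.001, 0.0]
ft_force: [-0.0, 0.6, -0.2]
grip_width: 1.0
grasp_force: 0.0
```

carry_out:
  deltas:
    - [-0.739, 0.161, 0.2, 0, 1]
    - [-0.739, 0.161, 0.5, 0, 1]
    - [-0.739, 0.161, 0.5, 0, 1]
    - [-0.739, 0.161, 0.5, 0, 1]

```text
clock: 8.8
position: [0.5532, -0.2103, 0.1289]
ee_rot: [0.754, 0.656, -0.001, -0.001]
ft_force: [0.1, 1.0, -0.1]
grip_width: 1.0
grasp_force: 0.0
```

Run:
```python
from h import *
o=manip.get_obs(); print({k:np.round(v,4).tolist() for k,v in o.items() if k in("position","ft_force","ee_rot")})
print(delta((.5518,-.2134,.022),-8.2))
```

```text
{'position': [0.5532, -0.2103, 0.1289], 'ee_rot': [0.7544, 0.6564, -0.0007, -0.0012], 'ft_force': [0.0966, 0.9738, -0.0505]}
([-0.022, -0.005, 0.713], np.float64(0.008))
```

carry_out:
  deltas:
    - [-0.01, -0.005, 0.3, 0, 1]
    - [-0.01, -0.005, 0.6, 0, 1]
    - [-0.01, -0.005, 0.66, 0, 1]
    - [-0.01, -0.005, 0.66, 0, 1]
    - [-0.01, -0.005, 0.66, 0, 1]

```text
clock: 9.43
position: [0.554, -0.213, 0.0335]
ee_rot: [0.755, 0.656, 0.001, 0.001]
ft_force: [-0.3, -0.8, 0.2]
grip_width: 1.0
grasp_force: 0.0
```

Run:
```python
from h import *
o=manip.get_obs(); print({k:np.round(v,4).tolist() for k,v in o.items() if k in("position","ft_force","ee_rot")})
print(delta((.5518,-.2134,.022),-8.2))
```

```text
{'position': [0.554, -0.213, 0.0335], 'ee_rot': [0.7545, 0.6563, 0.0011, 0.0012], 'ft_force': [-0.3446, -0.818, 0.1728]}
([-0.004, -0.014, 0.076], np.float64(0.008))
```

carry_out:
  deltas:
    - [-0.004, -0.014, 0.076, 0, 1]
    - [-0.004, -0.014, 0.076, 0, 1]
    - [-0.004, -0.014, 0.076, 0, 0]
    - [-0.004, -0.014, 0.076, 0, 0]
    - [-0.004, -0.014, 0.076, 0, 0]
    - [-0.004, -0.014, 0.076, 0, -0.2]
  force: 40

```text
clock: 10.18
position: [0.5505, -0.2135, 0.0205]
ee_rot: [0.755, 0.656, 0.0, 0.0]
ft_force: [-2.4, 0.8, 5.4]
grip_width: 0.582
grasp_force: 40.4
```

Run:
```python
from h import *
o=manip.get_obs(); print({k:np.round(v,4).tolist() for k,v in o.items() if k in("position","ft_force","ee_rot","grip_width","grasp_force")})
s=camera("scene"); u,v=pix(s,[o["position"]])[0].astype(int); print(u,v)
cv2.imwrite("pics/g1.png",cv2.resize(s["img"][v-40:v+40,u-50:u+50],None,fx=6,fy=6,interpolation=cv2.INTER_CUBIC)[:,:,::-1])
```

```text
{'position': [0.5505, -0.2135, 0.0205], 'ee_rot': [0.7547, 0.656, 0.0003, 0.0001], 'ft_force': [-2.449, 0.7515, 5.3907], 'grasp_force': 40.3886, 'grip_width': 0.5818}
302 186
```

View pics/g1.png

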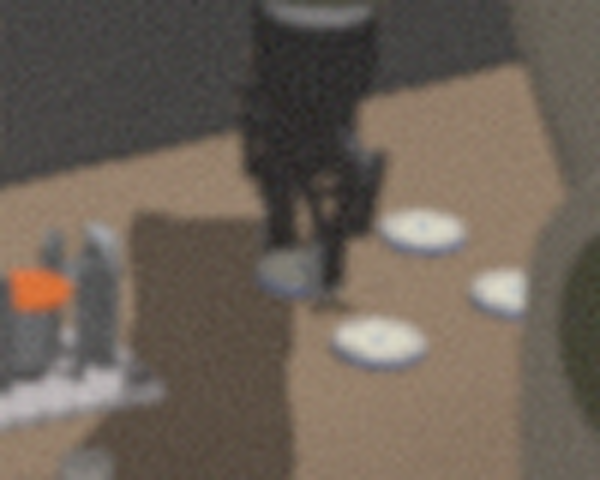

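The crop shows cassette 2 held between the fingers at about (290,270). The other four lie free to its right and below.

carry_out:
  deltas:
    - [0, 0, -0.2, 0, -0.2]
    - [0, 0, -0.6, 0, -0.2]
    - [0, 0, -0.93, 0, -0.2]
    - [0, 0, -0.93, 0, -0.2]

```text
clock: 10.72
position: [0.5523, -0.2144, 0.1636]
ee_rot: [0.755, 0.656, 0.002, 0.003]
ft_force: [0.2, 0.3, -1.6]
grip_width: 0.583
grasp_force: 41.6
```

carry_out:
  deltas:
    - [0.4, -0.13, 0, 0, -0.2]
    - [0.7, -0.228, 0, 0, -0.2]
    - [0.7, -0.228, 0, 0, -0.2]
    - [0.7, -0.228, 0, 0, -0.2]

```text
clock: 11.22
position: [0.5307, -0.1051, 0.1589]
ee_rot: [0.755, 0.656, -0.0, -0.0]
ft_force: [-1.2, -0.7, 0.1]
grip_width: 0.58
grasp_force: 41.7
```

carry_out:
  deltas:
    - [0.4, -0.13, 0, 0, -0.2]
    - [0.7, -0.228, 0, 0, -0.2]
    - [0.7, -0.228, 0.1, 0, -0.2]
    - [0.7, -0.228, 0.1, 0, -0.2]
    - [0.7, -0.228, 0.1, 0, -0.2]

```text
clock: 11.85
position: [0.512, 0.002, 0.1444]
ee_rot: [0.756, 0.655, -0.0, 0.0]
ft_force: [0.7, -0.4, -0.3]
grip_width: 0.585
grasp_force: 41.7
```

Run:
```python
from h import *
o=manip.get_obs(); print({k:np.round(v,4).tolist() for k,v in o.items() if k in("position","ft_force","ee_rot","grip_width","grasp_force")})
print(delta((.513,.0063,.115),-8.1))
```

```text
{'position': [0.512, 0.002, 0.1444], 'ee_rot': [0.7558, 0.6548, -0.0003, 0.0003], 'ft_force': [0.6988, -0.4129, -0.3035], 'grasp_force': 41.7067, 'grip_width': 0.5854}
([0.03, 0.002, 0.196], np.float64(-0.003))
```

carry_out:
  deltas:
    - [0.03, 0.002, 0.1, 0, -0.2]
    - [0.03, 0.002, 0.2, 0, -0.2]
    - [0.03, 0.002, 0.2, 0, -0.2]
    - [0.03, 0.002, 0.2, 0, -0.2]
    - [0.03, 0.002, 0.2, 0, -0.2]

```text
clock: 12.48
position: [0.513, 0.0085, 0.1148]
ee_rot: [0.755, 0.656, 0.0, 0.0]
ft_force: [-0.7, -0.7, -0.4]
grip_width: 0.58
grasp_force: 41.7
```

carry_out:
  deltas:
    - [0, 0, 0.05, 0, -0.2]
    - [0, 0, 0.1, 0, -0.2]
    - [0, 0, 0.13, 0, -0.2]
    - [0, 0, 0.15, 0, -0.2]
    - [0, 0, 0.15, 0, -0.2]

```text
clock: 13.1
position: [0.5134, 0.0076, 0.0923]
ee_rot: [0.755, 0.656, 0.0, 0.001]
ft_force: [-0.1, -3.7, 6.2]
grip_width: 0.584
grasp_force: 43.3
```

Run:
```python
from h import *
o=manip.get_obs(); print({k:np.round(v,4).tolist() for k,v in o.items() if k in("position","ft_force","torque","ee_rot","grip_width","grasp_force")})
print(delta((.513,.0063,.0915),-8.1))
```

```text
{'position': [0.5134, 0.0076, 0.0923], 'ee_rot': [0.755, 0.6557, 0.0004, 0.0006], 'ft_force': [-0.1037, -3.6534, 6.244], 'torque': [-0.6997, -0.045, 0.0255], 'grasp_force': 43.3317, 'grip_width': 0.5835}
([-0.009, -0.001, 0.005], np.float64(0.002))
```

carry_out:
  deltas:
    - [-0.007, 0, 0, 0, -0.2]
    - [-0.007, 0, 0.05, 0, -0.2]
    - [-0.007, 0, 0.1, 0, -0.2]
    - [-0.007, 0, 0.135, 0, -0.2]
    - [-0.007, 0, 0.135, 0, -0.2]
    - [-0.007, 0, 0.135, 0, -0.2]

```text
clock: 13.85
position: [0.5134, 0.0067, 0.0723]
ee_rot: [0.755, 0.656, 0.001, 0.001]
ft_force: [-0.7, -2.3, 8.0]
grip_width: 0.588
grasp_force: 49.4
```

Run:
```python
from h import *
o=manip.get_obs(); print({k:np.round(v,4).tolist() for k,v in o.items() if k in("position","ft_force","torque","ee_rot","grip_width","grasp_force")})
```

```text
{'position': [0.5134, 0.0067, 0.0723], 'ee_rot': [0.7549, 0.6558, 0.0006, 0.0007], 'ft_force': [-0.7106, -2.3347, 7.9798], 'torque': [-0.7016, -0.0174, -0.0054], 'grasp_force': 49.4142, 'grip_width': 0.5875}
```

carry_out:
  deltas:
    - [0, 0, 0, 0, 0.3]
    - [0, 0, 0, 0, 1]
    - [0, 0, 0, 0, 1]
    - [0, 0, -0.3, 0, 1]
    - [0, 0, -0.6, 0, 1]
    - [0, 0, -0.65, 0, 1]

```text
clock: 14.6
position: [0.514, 0.0076, 0.1719]
ee_rot: [0.755, 0.656, 0.002, 0.001]
ft_force: [0.3, 0.8, 0.0]
grip_width: 0.998
grasp_force: 0.0
```

carry_out:
  deltas:
    - [-0.4, -0.07, 0, 0, 1]
    - [-0.687, -0.115, 0, 0, 1]
    - [-0.687, -0.115, 0, 0, 1]
    - [-0.687, -0.115, 0, 0, 1]

```text
clock: 15.1
position: [0.4811, -0.0915, 0.1686]
ee_rot: [0.755, 0.656, -0.0, -0.0]
ft_force: [0.3, 0.2, -0.4]
grip_width: 0.999
grasp_force: 0.0
```

```bash
cat >> h.py <<'E'
def magz(c,F=(.513,.0063)):
    "median height of what is seen at the magazine axis"
    a=np.linspace(0,2*np.pi,12); P=[]
    for r in (0,.006,.012): P+= [(F[0]+r*np.cos(t),F[1]+r*np.sin(t),.064) for t in a]
    p=np.round(pix(c,np.array(P))).astype(int); d=c["depth"][p[:,1],p[:,0]]
    W=world(c,p[:,0],p[:,1],d); return np.round(np.percentile(W[d>0][:,2],[10,50,90]),4), np.median(c["img"][p[:,1],p[:,0]],0)
E
python3 - <<'E'
from h import *
c=camera("top"); s=camera("scene")
print(magz(c),magz(s)); print(cassettes(c))
a=cv2.resize(c["img"][165:200,210:285],None,fx=7,fy=7,interpolation=cv2.INTER_CUBIC)
b=cv2.resize(s["img"][175:220,210:285],None,fx=7,fy=7,interpolation=cv2.INTER_CUBIC)
cv2.imwrite("pics/m1.png",np.vstack([a,b])[:,:,::-1])
print(delta((.4499,-.1924,.0335),-8.1))
E
```

```text
(array([0.0638, 0.0677, 0.0713]), array([207.5, 212.5, 200.5])) (array([0.0659, 0.069 , 0.0722]), array([197., 196., 188.]))
[(2116, np.float64(0.4455), np.float64(-0.379)), (1499, np.float64(0.4566), np.float64(-0.2006)), (2157, np.float64(0.4593), np.float64(-0.3037)), (302, np.float64(0.488), np.float64(-0.1804)), (259, np.float64(0.5036), np.float64(-0.085)), (2688, np.float64(0.5496), np.float64(-0.1386)), (2146, np.float64(0.5588), np.float64(-0.3157))]
([-0.699, -0.114, 0.902], np.float64(0.007))
```

View pics/m1.png

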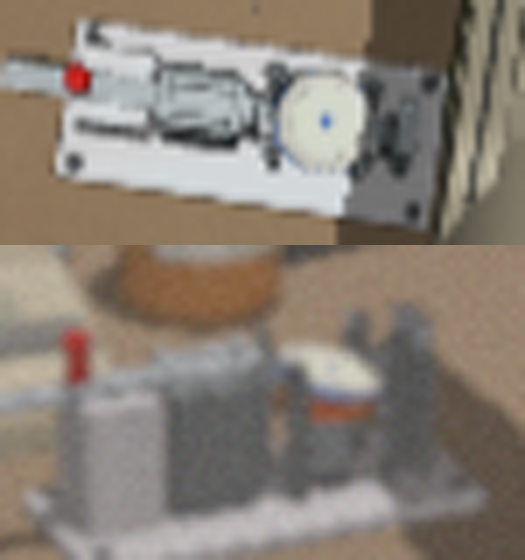

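The magazine crops show a white disc at crop (320,120). In the side view its ellipse slopes down to the right, so it may be tilted. I'll fit a plane to the depth.

```bash
cat >> h.py <<'E'
def disc(c,F=(.513,.0063),r=.02):
    "plane fit of disc in feeder frame: centre z, slope along feeder x,y"
    vv,uu=np.mgrid[150:230,200:300]; d=c["depth"][150:230,200:300].ravel(); W=world(c,uu.ravel(),vv.ravel(),d)
    fx,fy=np.array([.990,-.141]),np.array([.141,.990]); q=W[:,:2]-F; X=np.stack([q@fx,q@fy],1)
    m=(d>0)&(np.hypot(*X.T)<r)&(W[:,2]>.04)&(W[:,2]<.1); A=np.c_[X[m],np.ones(m.sum())]; z=W[m,2]
    for _ in range(4):
        k=np.linalg.lstsq(A,z,rcond=None)[0]; e=abs(z-A@k); g=e<max(.003,2*np.median(e)); A,z=A[g],z[g]
    n=len(z); sd=e.std(); return "z %.4f slopes x %.3f y %.3f n %d sd %.4f"%(k[2],k[0],k[1],n,sd)
E
python3 - <<'E'
from h import *
for n in("top","scene","top","scene"):
    print(n,disc(camera(n)))
E
```

```text
top z 0.0669 slopes x 0.017 y 0.230 n 49 sd 0.0009
scene z 0.0643 slopes x 0.445 y 0.005 n 39 sd 0.0020
top z 0.0667 slopes x -0.036 y 0.254 n 64 sd 0.0011
scene z 0.0669 slopes x 0.082 y 0.193 n 33 sd 0.0012
```

carry_out:
  deltas:
    - [0.4, 0.06, 0, 0, -1]
    - [0.736, 0.118, 0, 0, -1]
    - [0.736, 0.118, 0, 0, -1]
    - [0.736, 0.118, 0.2, 0, -1]
    - [0.736, 0.118, 0.357, 0, -1]
    - [0.736, 0.118, 0.357, 0, -1]
    - [0.736, 0.118, 0.357, 0, -1]

```text
clock: 16.27
position: [0.5145, 0.0143, 0.1165]
ee_rot: [0.755, 0.656, 0.0, 0.0]
ft_force: [0.1, 0.1, 0.0]
grip_width: 0.005
grasp_force: 0.0
```

Run:
```python
from h import *
o=manip.get_obs(); print({k:np.round(v,4).tolist() for k,v in o.items() if k in("position","ft_force","torque","ee_rot","grip_width","grasp_force")})
print(delta((.5143,.0152,.080),-8.1))
```

```text
{'position': [0.5145, 0.0143, 0.1165], 'ee_rot': [0.7549, 0.6559, 0.0004, 0.0003], 'ft_force': [0.1002, 0.0781, 0.0496], 'torque': [0.0309, -0.0664, 0.0289], 'grasp_force': 0.0, 'grip_width': 0.0048}
([0.006, -0.002, 0.243], np.float64(0.003))
```

carry_out:
  deltas:
    - [0.006, 0, 0.1, 0, -1]
    - [0.006, 0, 0.15, 0, -1]
    - [0.006, 0, 0.17, 0, -1]
    - [0.006, 0, 0.19, 0, -1]
    - [0.006, 0, 0.19, 0, -1]

```text
clock: 16.9
position: [0.514, 0.0155, 0.0869]
ee_rot: [0.755, 0.656, -0.0, -0.0]
ft_force: [-0.3, 0.5, 0.5]
grip_width: 0.0
grasp_force: 0.0
```

carry_out:
  deltas:
    - [0, 0, 0.02, 0, -1]
    - [0, 0, 0.04, 0, -1]
    - [0, 0, 0.06, 0, -1]
    - [0, 0, 0.06, 0, -1]

```text
clock: 17.4
position: [0.5143, 0.0155, 0.078]
ee_rot: [0.755, 0.656, 0.0, 0.0]
ft_force: [0.7, -0.3, 1.7]
grip_width: 0.002
grasp_force: 1.1
```

carry_out:
  deltas:
    - [0, 0, 0.015, 0, -1]
    - [0, 0, 0.027, 0, -1]
    - [0, 0, 0.027, 0, -1]

```text
clock: 17.77
position: [0.5143, 0.0155, 0.074]
ee_rot: [0.755, 0.656, 0.0, 0.0]
ft_force: [1.0, -1.0, 2.5]
grip_width: -0.003
grasp_force: 1.2
```

carry_out:
  deltas:
    - [0, 0, 0.015, 0, -1]
    - [0, 0, 0.027, 0, -1]
    - [0, 0, 0.027, 0, -1]

```text
clock: 18.15
position: [0.5143, 0.0155, 0.0699]
ee_rot: [0.755, 0.656, 0.0, 0.0]
ft_force: [2.2, -2.2, 3.2]
grip_width: 0.001
grasp_force: 1.3
```

carry_out:
  deltas:
    - [0, 0, -0.3, 0, -1]
    - [0, 0, -0.66, 0, 0]
    - [0, 0, -0.66, 0, 1]

```text
clock: 18.52
position: [0.5159, 0.0158, 0.1725]
ee_rot: [0.755, 0.656, 0.003, 0.001]
ft_force: [-0.8, 1.1, 0.2]
grip_width: 0.419
grasp_force: 0.0
```

carry_out:
  deltas:
    - [-0.4, -0.06, 0, 0, 1]
    - [-0.74, -0.12, 0, 0, 1]
    - [-0.74, -0.12, 0, 0, 1]
    - [-0.74, -0.12, 0, 0, 1]

```text
clock: 19.02
position: [0.4805, -0.0912, 0.1683]
ee_rot: [0.755, 0.656, -0.0, -0.001]
ft_force: [0.7, 0.8, 0.4]
grip_width: 0.999
grasp_force: 0.0
```

Run:
```python
from h import *
for n in("top","scene","top","scene"):
    c=camera(n); print(n,disc(c))
c=camera("top"); print(cassettes(c),delta((.4499,-.1924,.0335),-8.1))
```

```text
top z 0.0638 slopes x -0.025 y 0.026 n 88 sd 0.0015
scene z 0.0641 slopes x 0.036 y 0.012 n 33 sd 0.0007
top z 0.0645 slopes x 0.056 y -0.075 n 58 sd 0.0008
scene z 0.0645 slopes x 0.059 y -0.035 n 36 sd 0.0008
[(2118, np.float64(0.4455), np.float64(-0.379)), (1555, np.float64(0.4568), np.float64(-0.2)), (2158, np.float64(0.4593), np.float64(-0.3037)), (330, np.float64(0.4914), np.float64(-0.1797)), (250, np.float64(0.5057), np.float64(-0.0846)), (2671, np.float64(0.5496), np.float64(-0.1374)), (2144, np.float64(0.5588), np.float64(-0.3157))] ([-0.698, -0.112, 0.902], np.float64(0.007))
```

carry_out:
  deltas:
    - [-0.4, -0.06, 0, 0.007, 1]
    - [-0.698, -0.112, 0.2, 0.007, 1]
    - [-0.698, -0.112, 0.6, 0.007, 1]
    - [-0.698, -0.112, 0.88, 0.007, 1]
    - [-0.698, -0.112, 0.88, 0.007, 1]
    - [-0.698, -0.112, 0.88, 0.007, 1]
    - [-0.698, -0.112, 0.88, 0.007, 1]

```text
clock: 20.15
position: [0.4511, -0.1933, 0.0388]
ee_rot: [0.756, 0.655, 0.001, 0.001]
ft_force: [0.8, -0.0, -0.4]
grip_width: 0.999
grasp_force: 0.0
```

Run:
```python
from h import *
print(tip(),delta((.4499,-.1924,.0215),-8.1))
c=camera("scene"); print([b for b in cassettes(c) if b[0]>1000])
```

```text
[ 0.45110201 -0.19329769  0.03879613] ([0.005, -0.009, 0.115], np.float64(-0.003))
[(1959, np.float64(0.4665), np.float64(-0.2992))]
```

carry_out:
  deltas:
    - [0.005, -0.009, 0.115, 0, 1]
    - [0.005, -0.009, 0.115, 0, 1]
    - [0.005, -0.009, 0.115, 0, 0]
    - [0.005, -0.009, 0.115, 0, -0.2]
    - [0.005, -0.009, 0.115, 0, -0.2]
    - [0.005, -0.009, 0.115, 0, -0.2]
  force: 60

```text
clock: 20.95
position: [0.4486, -0.1924, 0.0205]
ee_rot: [0.756, 0.655, 0.0, -0.0]
ft_force: [-3.4, 1.5, 12.7]
grip_width: 0.573
grasp_force: 59.9
```

carry_out:
  deltas:
    - [0, 0, -0.2, 0, -0.2]
    - [0, 0, -0.6, 0, -0.2]
    - [0, 0, -0.9, 0, -0.2]
    - [0, 0, -0.9, 0, -0.2]

```text
clock: 21.45
position: [0.4504, -0.1929, 0.158]
ee_rot: [0.756, 0.655, 0.003, 0.002]
ft_force: [0.5, 0.1, -0.5]
grip_width: 0.571
grasp_force: 62.1
```

carry_out:
  deltas:
    - [0.4, 0.07, 0, 0, -0.2]
    - [0.683, 0.115, 0, 0, -0.2]
    - [0.683, 0.115, 0, 0, -0.2]
    - [0.683, 0.115, 0, 0, -0.2]

```text
clock: 21.95
position: [0.4796, -0.0939, 0.154]
ee_rot: [0.756, 0.655, -0.001, -0.0]
ft_force: [-1.2, 0.5, 0.1]
grip_width: 0.571
grasp_force: 62.1
```

carry_out:
  deltas:
    - [0.4, 0.07, 0, 0, -0.2]
    - [0.683, 0.115, 0, 0, -0.2]
    - [0.683, 0.115, 0.2, 0, -0.2]
    - [0.683, 0.115, 0.24, 0, -0.2]
    - [0.683, 0.115, 0.24, 0, -0.2]
    - [0.683, 0.115, 0.24, 0, -0.2]

```text
clock: 22.7
position: [0.5123, 0.0047, 0.1196]
ee_rot: [0.756, 0.654, 0.001, 0.0]
ft_force: [0.4, -0.4, -0.5]
grip_width: 0.572
grasp_force: 62.2
```

Run:
```python
from h import *
print(tip(),delta((.513,.0055,.0915),-8.1))
```

```text
[0.51226018 0.00468571 0.11963702] ([0.006, 0.004, 0.188], np.float64(-0.007))
```

carry_out:
  deltas:
    - [0.004, 0.004, 0.05, 0, -0.2]
    - [0.004, 0.004, 0.12, 0, -0.2]
    - [0.004, 0.004, 0.185, 0, -0.2]
    - [0.004, 0.004, 0.185, 0, -0.2]

```text
clock: 23.2
position: [0.5119, 0.0059, 0.09]
ee_rot: [0.756, 0.655, -0.001, -0.0]
ft_force: [-0.1, -0.6, 1.2]
grip_width: 0.574
grasp_force: 62.4
```

carry_out:
  deltas:
    - [0, 0, 0.04, 0, -0.2]
    - [0, 0, 0.08, 0, -0.2]
    - [0, 0, 0.12, 0, -0.2]
    - [0, 0, 0.127, 0, -0.2]
    - [0, 0, 0.127, 0, -0.2]

```text
clock: 23.82
position: [0.5126, 0.0061, 0.072]
ee_rot: [0.756, 0.655, 0.0, -0.0]
ft_force: [2.1, 0.1, 2.1]
grip_width: 0.572
grasp_force: 62.7
```

Run:
```python
from h import *
o=manip.get_obs(); print({k:np.round(v,4).tolist() for k,v in o.items() if k in("position","ft_force","torque","grip_width")})
```

```text
{'position': [0.5126, 0.0061, 0.072], 'ft_force': [2.0692, 0.0797, 2.0592], 'torque': [0.0692, -0.3575, 0.0188], 'grip_width': 0.5719}
```

carry_out:
  deltas:
    - [0, 0, 0, 0, 0.3]
    - [0, 0, 0, 0, 1]
    - [0, 0, 0, 0, 1]
    - [0, 0, -0.3, 0, 1]
    - [0, 0, -0.6, 0, 1]
    - [0, 0, -0.65, 0, 1]

```text
clock: 24.58
position: [0.5139, 0.0061, 0.1722]
ee_rot: [0.756, 0.655, 0.002, 0.001]
ft_force: [0.5, 0.5, -1.1]
grip_width: 1.004
grasp_force: 0.0
```

carry_out:
  deltas:
    - [-0.4, -0.01, 0, 0, 1]
    - [-0.7, -0.02, 0, 0, 1]
    - [-0.7, -0.02, 0, 0, 1]
    - [-0.7, -0.02, 0, 0, 1]

```text
clock: 25.08
position: [0.4944, -0.0967, 0.1688]
ee_rot: [0.756, 0.655, -0.0, -0.0]
ft_force: [0.9, 1.4, 0.1]
grip_width: 1.001
grasp_force: 0.0
```

Run:
```python
from h import *
for n in("top","scene","top","scene"):
    c=camera(n); print(n,disc(c))
c=camera("top"); print([b for b in cassettes(c) if b[0]>1000],delta((.4593,-.3037,.0335),-8.1))
```

```text
top z 0.0621 slopes x 0.036 y -0.067 n 66 sd 0.0012
scene z 0.0644 slopes x 0.067 y -0.021 n 35 sd 0.0007
top z 0.0634 slopes x -0.032 y 0.052 n 51 sd 0.0010
scene z 0.0647 slopes x -0.000 y -0.004 n 41 sd 0.0008
[(2116, np.float64(0.4455), np.float64(-0.379)), (2155, np.float64(0.4593), np.float64(-0.3037)), (2144, np.float64(0.5588), np.float64(-0.3157)), (2654, np.float64(0.5691), np.float64(-0.1462))] ([-1.401, -0.038, 0.905], np.float64(-0.0))
```

carry_out:
  deltas:
    - [-0.4, -0.01, 0, 0, 1]
    - [-0.7, -0.019, 0, 0, 1]
    - [-0.7, -0.019, 0, 0, 1]

```text
clock: 25.7
position: [0.4757, -0.2042, 0.1696]
ee_rot: [0.758, 0.653, -0.0, 0.0]
ft_force: [0.1, 1.1, 0.1]
grip_width: 1.001
grasp_force: 0.0
```

carry_out:
  deltas:
    - [-0.4, -0.01, 0.1, 0, 1]
    - [-0.7, -0.019, 0.3, 0, 1]
    - [-0.7, -0.019, 0.6, 0, 1]
    - [-0.7, -0.019, 0.86, 0, 1]
    - [-0.7, -0.019, 0.86, 0, 1]
    - [-0.7, -0.019, 0.86, 0, 1]

```text
clock: 26.45
position: [0.46, -0.3043, 0.0417]
ee_rot: [0.756, 0.655, 0.0, 0.001]
ft_force: [0.3, 0.8, 0.6]
grip_width: 0.998
grasp_force: 0.0
```

Run:
```python
from h import *
print(tip(),delta((.4593,-.3037,.0215),-8.1))
```

```text
[ 0.4599607  -0.30431652  0.04174924] ([0.003, -0.005, 0.135], np.float64(-0.002))
```

carry_out:
  deltas:
    - [0.003, -0.005, 0.1, 0, 1]
    - [0.003, -0.005, 0.135, 0, 1]
    - [0.003, -0.005, 0.135, 0, 0]
    - [0.003, -0.005, 0.135, 0, -0.2]
    - [0.003, -0.005, 0.135, 0, -0.2]
    - [0.003, -0.005, 0.135, 0, -0.2]

```text
clock: 27.2
position: [0.4585, -0.3041, 0.0211]
ee_rot: [0.756, 0.655, 0.0, 0.0]
ft_force: [-3.3, 1.7, 9.0]
grip_width: 0.57
grasp_force: 60.3
```

carry_out:
  deltas:
    - [0, 0, -0.2, 0, -0.2]
    - [0, 0, -0.6, 0, -0.2]
    - [0, 0, -0.9, 0, -0.2]
    - [0, 0, -0.9, 0, -0.2]

```text
clock: 27.7
position: [0.4599, -0.305, 0.1587]
ee_rot: [0.756, 0.655, 0.002, 0.003]
ft_force: [0.3, 0.0, -1.0]
grip_width: 0.572
grasp_force: 62.0
```

carry_out:
  deltas:
    - [0.4, 0.01, 0, 0, -0.2]
    - [0.697, 0.02, 0, 0, -0.2]
    - [0.697, 0.02, 0, 0, -0.2]
    - [0.697, 0.02, 0, 0, -0.2]

```text
clock: 28.2
position: [0.4758, -0.2011, 0.1547]
ee_rot: [0.756, 0.655, -0.0, -0.0]
ft_force: [0.2, -1.1, 0.5]
grip_width: 0.575
grasp_force: 62.1
```

carry_out:
  deltas:
    - [0.4, 0.01, 0, 0, -0.2]
    - [0.697, 0.02, 0, 0, -0.2]
    - [0.697, 0.02, 0, 0, -0.2]
    - [0.697, 0.02, 0, 0, -0.2]

```text
clock: 28.7
position: [0.4937, -0.0995, 0.155]
ee_rot: [0.757, 0.654, -0.0, 0.0]
ft_force: [-0.7, 0.1, -0.2]
grip_width: 0.571
grasp_force: 62.1
```

carry_out:
  deltas:
    - [0.4, 0.01, 0, 0, -0.2]
    - [0.697, 0.02, 0, 0, -0.2]
    - [0.697, 0.02, 0.2, 0, -0.2]
    - [0.697, 0.02, 0.24, 0, -0.2]
    - [0.697, 0.02, 0.24, 0, -0.2]
    - [0.697, 0.02, 0.24, 0, -0.2]

```text
clock: 29.45
position: [0.5125, 0.0042, 0.1201]
ee_rot: [0.757, 0.654, 0.001, 0.0]
ft_force: [1.1, 1.2, 0.6]
grip_width: 0.571
grasp_force: 62.1
```

Run:
```python
from h import *
print(tip(),delta((.5126,.0055,.0915),-8.1))
```

```text
[0.51245948 0.0041976  0.12009023] ([0.009, -0.001, 0.191], np.float64(-0.007))
```

carry_out:
  deltas:
    - [0.007, 0, 0.05, 0, -0.2]
    - [0.007, 0, 0.12, 0, -0.2]
    - [0.007, 0, 0.187, 0, -0.2]
    - [0.007, 0, 0.187, 0, -0.2]

```text
clock: 29.95
position: [0.5123, 0.0056, 0.0906]
ee_rot: [0.756, 0.654, -0.0, 0.0]
ft_force: [2.6, -3.4, 0.3]
grip_width: 0.57
grasp_force: 65.1
```

carry_out:
  deltas:
    - [0, 0, 0.04, 0, -0.2]
    - [0, 0, 0.08, 0, -0.2]
    - [0, 0, 0.12, 0, -0.2]
    - [0, 0, 0.127, 0, -0.2]
    - [0, 0, 0.127, 0, -0.2]

```text
clock: 30.58
position: [0.5129, 0.006, 0.0725]
ee_rot: [0.756, 0.655, 0.001, 0.001]
ft_force: [3.6, -4.5, 3.4]
grip_width: 0.57
grasp_force: 65.5
```

carry_out:
  deltas:
    - [0, 0, 0, 0, 0.3]
    - [0, 0, 0, 0, 1]
    - [0, 0, 0, 0, 1]
    - [0, 0, -0.3, 0, 1]
    - [0, 0, -0.6, 0, 1]
    - [0, 0, -0.65, 0, 1]

```text
clock: 31.32
position: [0.5134, 0.0065, 0.1723]
ee_rot: [0.756, 0.655, 0.002, 0.001]
ft_force: [0.5, -0.3, -1.7]
grip_width: 0.998
grasp_force: 0.0
```

carry_out:
  deltas:
    - [-0.4, -0.01, 0, 0, 1]
    - [-0.868, -0.026, 0, 0, 1]
    - [-0.868, -0.026, 0, 0, 1]
    - [-0.868, -0.026, 0, 0, 1]

```text
clock: 31.82
position: [0.4893, -0.1219, 0.169]
ee_rot: [0.756, 0.654, -0.0, -0.0]
ft_force: [-0.1, 0.8, 0.3]
grip_width: 1.001
grasp_force: 0.0
```

Run:
```python
from h import *
for n in("top","scene","top","scene"):
    c=camera(n); print(n,disc(c))
c=camera("top"); print([b for b in cassettes(c) if b[0]>1000],delta((.4455,-.379,.0415),-8.1))
```

```text
top z 0.0629 slopes x -0.069 y -0.049 n 55 sd 0.0009
scene z 0.0643 slopes x -0.037 y -0.030 n 35 sd 0.0007
top z 0.0628 slopes x -0.029 y -0.137 n 58 sd 0.0011
scene z 0.0648 slopes x 0.039 y 0.041 n 39 sd 0.0006
[(2124, np.float64(0.4455), np.float64(-0.379)), (2856, np.float64(0.5619), np.float64(-0.1804)), (2151, np.float64(0.5588), np.float64(-0.3157))] ([-1.747, -0.051, 0.852], np.float64(0.001))
```

Three are held. The next is at (.4455, -.379).

carry_out:
  deltas:
    - [-0.4, -0.01, 0, 0, 1]
    - [-0.873, -0.026, 0, 0, 1]
    - [-0.873, -0.026, 0, 0, 1]
    - [-0.873, -0.026, 0, 0, 1]

```text
clock: 32.58
position: [0.4672, -0.2507, 0.1694]
ee_rot: [0.756, 0.655, -0.0, -0.0]
ft_force: [0.1, 0.5, 0.9]
grip_width: 1.004
grasp_force: 0.0
```

carry_out:
  deltas:
    - [-0.4, -0.01, 0.1, 0, 1]
    - [-0.873, -0.026, 0.3, 0, 1]
    - [-0.873, -0.026, 0.6, 0, 1]
    - [-0.873, -0.026, 0.86, 0, 1]
    - [-0.873, -0.026, 0.86, 0, 1]
    - [-0.873, -0.026, 0.86, 0, 1]

```text
clock: 33.33
position: [0.446, -0.3794, 0.042]
ee_rot: [0.755, 0.655, 0.0, 0.001]
ft_force: [-0.1, -0.4, 0.9]
grip_width: 1.004
grasp_force: 0.0
```

Run:
```python
from h import *
print(tip(),delta((.4455,-.379,.0215),-8.1))
c=camera("scene"); print([(round(b["conf"],2),np.round(b["position"],3).tolist()) for b in boxes_of("cassette1",c)])
```

```text
[ 0.44604479 -0.37938191  0.0419769 ] ([0.002, -0.004, 0.137], np.float64(0.0))
[(0.47, [0.554, -0.311, 0.008])]
```

carry_out:
  deltas:
    - [0.002, -0.004, 0.1, 0, 1]
    - [0.002, -0.004, 0.137, 0, 1]
    - [0.002, -0.004, 0.137, 0, 0]
    - [0.002, -0.004, 0.137, 0, -0.2]
    - [0.002, -0.004, 0.137, 0, -0.2]
    - [0.002, -0.004, 0.137, 0, -0.2]

```text
clock: 34.17
position: [0.4441, -0.38, 0.0208]
ee_rot: [0.756, 0.655, 0.0, 0.0]
ft_force: [-2.8, 1.7, 6.9]
grip_width: 0.57
grasp_force: 60.7
```

carry_out:
  deltas:
    - [0, 0, -0.2, 0, -0.2]
    - [0, 0, -0.6, 0, -0.2]
    - [0, 0, -0.9, 0, -0.2]
    - [0, 0, -0.9, 0, -0.2]

```text
clock: 34.67
position: [0.4453, -0.3812, 0.1587]
ee_rot: [0.756, 0.655, 0.001, 0.003]
ft_force: [-0.4, -0.5, -1.1]
grip_width: 0.575
grasp_force: 62.0
```

carry_out:
  deltas:
    - [0.4, 0.01, 0, 0, -0.2]
    - [0.8, 0.024, 0, 0, -0.2]
    - [0.867, 0.026, 0, 0, -0.2]
    - [0.867, 0.026, 0, 0, -0.2]

```text
clock: 35.17
position: [0.4665, -0.2509, 0.1546]
ee_rot: [0.755, 0.655, 0.0, -0.0]
ft_force: [-0.3, 0.1, -0.5]
grip_width: 0.579
grasp_force: 62.1
```

carry_out:
  deltas:
    - [0.4, 0.01, 0, 0, -0.2]
    - [0.8, 0.024, 0, 0, -0.2]
    - [0.867, 0.026, 0, 0, -0.2]
    - [0.867, 0.026, 0, 0, -0.2]

```text
clock: 35.67
position: [0.4887, -0.1246, 0.1549]
ee_rot: [0.756, 0.654, -0.0, 0.0]
ft_force: [-0.3, -1.0, -1.0]
grip_width: 0.57
grasp_force: 62.1
```

carry_out:
  deltas:
    - [0.4, 0.01, 0, 0, -0.2]
    - [0.8, 0.024, 0, 0, -0.2]
    - [0.867, 0.026, 0.2, 0, -0.2]
    - [0.867, 0.026, 0.24, 0, -0.2]
    - [0.867, 0.026, 0.24, 0, -0.2]
    - [0.867, 0.026, 0.24, 0, -0.2]

```text
clock: 36.42
position: [0.5117, 0.0029, 0.1199]
ee_rot: [0.757, 0.654, 0.0, 0.0]
ft_force: [0.0, -0.4, 0.4]
grip_width: 0.572
grasp_force: 62.1
```

Run:
```python
from h import *
print(tip(),delta((.5126,.0055,.0915),-8.1))
```

```text
[0.5117458  0.0029427  0.11994137] ([0.018, 0.003, 0.19], np.float64(-0.009))
```

carry_out:
  deltas:
    - [0.013, 0.003, 0.05, 0, -0.2]
    - [0.013, 0.003, 0.12, 0, -0.2]
    - [0.013, 0.003, 0.187, 0, -0.2]
    - [0.013, 0.003, 0.187, 0, -0.2]

```text
clock: 36.92
position: [0.5122, 0.0054, 0.0902]
ee_rot: [0.756, 0.654, -0.0, 0.001]
ft_force: [1.6, -3.7, -0.7]
grip_width: 0.576
grasp_force: 65.5
```

carry_out:
  deltas:
    - [0, 0, 0.04, 0, -0.2]
    - [0, 0, 0.08, 0, -0.2]
    - [0, 0, 0.12, 0, -0.2]
    - [0, 0, 0.127, 0, -0.2]
    - [0, 0, 0.127, 0, -0.2]

```text
clock: 37.55
position: [0.5131, 0.0058, 0.0721]
ee_rot: [0.756, 0.654, 0.001, 0.001]
ft_force: [2.8, -3.6, 3.9]
grip_width: 0.575
grasp_force: 66.0
```

carry_out:
  deltas:
    - [0, 0, 0, 0, 0.3]
    - [0, 0, 0, 0, 1]
    - [0, 0, 0, 0, 1]
    - [0, 0, -0.3, 0, 1]
    - [0, 0, -0.6, 0, 1]
    - [0, 0, -0.65, 0, 1]

```text
clock: 38.3
position: [0.5133, 0.0068, 0.172]
ee_rot: [0.756, 0.655, 0.002, 0.001]
ft_force: [-0.0, 0.0, -0.7]
grip_width: 1.0
grasp_force: 0.0
```

carry_out:
  deltas:
    - [-0.35, 0.1, 0, 0, 1]
    - [-0.693, 0.203, 0, 0, 1]
    - [-0.693, 0.203, 0, 0, 1]
    - [-0.693, 0.203, 0, 0, 1]

```text
clock: 38.8
position: [0.5269, -0.1001, 0.1686]
ee_rot: [0.756, 0.655, -0.0, -0.001]
ft_force: [0.3, -0.1, -0.3]
grip_width: 0.995
grasp_force: 0.0
```

Run:
```python
from h import *
for n in("top","scene","top","scene"):
    c=camera(n); print(n,disc(c))
c=camera("top"); print([b for b in cassettes(c) if b[0]>1000],delta((.5588,-.3157,.0415),-8.1))
```

```text
top z 0.0637 slopes x -0.119 y 0.027 n 65 sd 0.0012
scene z 0.0647 slopes x -0.016 y 0.011 n 36 sd 0.0008
top z 0.0631 slopes x -0.047 y -0.036 n 52 sd 0.0009
scene z 0.0643 slopes x -0.014 y -0.022 n 37 sd 0.0006
[(2147, np.float64(0.5588), np.float64(-0.3157)), (2797, np.float64(0.6149), np.float64(-0.1499))] ([-1.398, 0.411, 0.851], np.float64(-0.0))
```

Four are held. One is left, at (.5588, -.3157).

carry_out:
  deltas:
    - [-0.35, 0.1, 0, 0, 1]
    - [-0.698, 0.205, 0, 0, 1]
    - [-0.698, 0.205, 0, 0, 1]
    - [-0.698, 0.205, 0, 0, 1]

```text
clock: 39.55
position: [0.5429, -0.2078, 0.1692]
ee_rot: [0.756, 0.655, 0.0, -0.0]
ft_force: [1.0, 0.5, 0.1]
grip_width: 1.0
grasp_force: 0.0
```

carry_out:
  deltas:
    - [-0.35, 0.1, 0.1, 0, 1]
    - [-0.698, 0.205, 0.3, 0, 1]
    - [-0.698, 0.205, 0.6, 0, 1]
    - [-0.698, 0.205, 0.86, 0, 1]
    - [-0.698, 0.205, 0.86, 0, 1]
    - [-0.698, 0.205, 0.86, 0, 1]

```text
clock: 40.3
position: [0.5594, -0.316, 0.0421]
ee_rot: [0.755, 0.655, 0.001, 0.001]
ft_force: [-0.1, -0.9, 0.5]
grip_width: 1.002
grasp_force: 0.0
```

Run:
```python
from h import *
print(tip(),delta((.5588,-.3157,.0215),-8.1))
```

```text
[ 0.55944715 -0.31598957  0.04211071] ([0.001, -0.005, 0.137], np.float64(-0.001))
```

carry_out:
  deltas:
    - [0.001, -0.005, 0.1, 0, 1]
    - [0.001, -0.005, 0.137, 0, 1]
    - [0.001, -0.005, 0.137, 0, 0]
    - [0.001, -0.005, 0.137, 0, -0.2]
    - [0.001, -0.005, 0.137, 0, -0.2]
    - [0.001, -0.005, 0.137, 0, -0.2]

```text
clock: 41.05
position: [0.5579, -0.3167, 0.0208]
ee_rot: [0.756, 0.655, 0.0, 0.0]
ft_force: [-1.5, 1.0, 5.5]
grip_width: 0.573
grasp_force: 61.0
```

carry_out:
  deltas:
    - [0, 0, -0.2, 0, -0.2]
    - [0, 0, -0.6, 0, -0.2]
    - [0, 0, -0.9, 0, -0.2]
    - [0, 0, -0.9, 0, -0.2]

```text
clock: 41.55
position: [0.5591, -0.3178, 0.1591]
ee_rot: [0.756, 0.655, 0.002, 0.003]
ft_force: [0.2, -0.4, -0.4]
grip_width: 0.571
grasp_force: 62.0
```

carry_out:
  deltas:
    - [0.35, -0.1, 0, 0, -0.2]
    - [0.692, -0.201, 0, 0, -0.2]
    - [0.692, -0.201, 0, 0, -0.2]
    - [0.692, -0.201, 0, 0, -0.2]

```text
clock: 42.05
position: [0.5424, -0.2094, 0.1546]
ee_rot: [0.756, 0.655, -0.0, -0.0]
ft_force: [0.5, -1.2, 0.5]
grip_width: 0.58
grasp_force: 62.1
```

carry_out:
  deltas:
    - [0.35, -0.1, 0, 0, -0.2]
    - [0.692, -0.201, 0, 0, -0.2]
    - [0.692, -0.201, 0, 0, -0.2]
    - [0.692, -0.201, 0, 0, -0.2]

```text
clock: 42.55
position: [0.5275, -0.1039, 0.155]
ee_rot: [0.756, 0.654, -0.0, 0.0]
ft_force: [0.5, -0.2, -0.2]
grip_width: 0.571
grasp_force: 62.2
```

carry_out:
  deltas:
    - [0.35, -0.1, 0, 0, -0.2]
    - [0.692, -0.201, 0, 0, -0.2]
    - [0.692, -0.201, 0.2, 0, -0.2]
    - [0.692, -0.201, 0.24, 0, -0.2]
    - [0.692, -0.201, 0.24, 0, -0.2]
    - [0.692, -0.201, 0.24, 0, -0.2]

```text
clock: 43.3
position: [0.5131, 0.0033, 0.1197]
ee_rot: [0.757, 0.654, 0.0, 0.0]
ft_force: [-0.8, -0.2, 0.4]
grip_width: 0.574
grasp_force: 62.2
```

Run:
```python
from h import *
print(tip(),delta((.5126,.0055,.0915),-8.1))
```

```text
[0.5131427  0.00334707 0.1197161 ] ([0.014, -0.006, 0.188], np.float64(-0.008))
```

carry_out:
  deltas:
    - [0.009, -0.004, 0.05, 0, -0.2]
    - [0.009, -0.004, 0.12, 0, -0.2]
    - [0.009, -0.004, 0.186, 0, -0.2]
    - [0.009, -0.004, 0.186, 0, -0.2]

```text
clock: 43.8
position: [0.5124, 0.0055, 0.0904]
ee_rot: [0.756, 0.655, -0.0, 0.0]
ft_force: [0.1, -3.8, -0.2]
grip_width: 0.572
grasp_force: 62.4
```

carry_out:
  deltas:
    - [0, 0, 0.04, 0, -0.2]
    - [0, 0, 0.08, 0, -0.2]
    - [0, 0, 0.12, 0, -0.2]
    - [0, 0, 0.127, 0, -0.2]
    - [0, 0, 0.127, 0, -0.2]

```text
clock: 44.42
position: [0.5127, 0.0059, 0.072]
ee_rot: [0.756, 0.655, 0.0, 0.001]
ft_force: [4.7, -3.2, -0.6]
grip_width: 0.572
grasp_force: 62.6
```

carry_out:
  deltas:
    - [0, 0, 0, 0, 0.3]
    - [0, 0, 0, 0, 1]
    - [0, 0, 0, 0, 1]
    - [0, 0, -0.3, 0, 1]
    - [0, 0, -0.6, 0, 1]
    - [0, 0, -0.65, 0, 1]

```text
clock: 45.18
position: [0.5133, 0.0063, 0.172]
ee_rot: [0.756, 0.655, 0.002, 0.001]
ft_force: [0.2, -0.1, 0.3]
grip_width: 1.001
grasp_force: 0.0
```

carry_out:
  deltas:
    - [-0.35, 0, 0, 0, 1]
    - [-0.7, 0, 0, 0, 1]
    - [-0.7, 0, 0, 0, 1]
    - [-0.7, 0, 0, 0, 1]

```text
clock: 45.68
position: [0.4968, -0.0971, 0.1688]
ee_rot: [0.756, 0.655, -0.0, -0.001]
ft_force: [-0.5, 0.0, 0.2]
grip_width: 1.003
grasp_force: 0.0
```

Run:
```python
from h import *
for n in("top","scene","top","scene"):
    c=camera(n); print(n,disc(c))
c=camera("top"); s=camera("scene"); print([b for b in cassettes(c) if b[0]>1000],delta((.5296,.1285,.1785),-8.1))
a=cv2.resize(c["img"][165:200,170:290],None,fx=6,fy=6,interpolation=cv2.INTER_CUBIC)
b=cv2.resize(s["img"][170:230,190:310],None,fx=6,fy=6,interpolation=cv2.INTER_CUBIC)
cv2.imwrite("pics/m5.png",np.vstack([a,b])[:,:,::-1])
```

```text
top z 0.0625 slopes x 0.047 y -0.015 n 78 sd 0.0014
scene z 0.0650 slopes x 0.007 y 0.023 n 44 sd 0.0007
top z 0.0632 slopes x -0.093 y -0.009 n 62 sd 0.0009
scene z 0.0648 slopes x 0.010 y 0.022 n 35 sd 0.0006
[(2766, np.float64(0.5722), np.float64(-0.1459))] ([1.518, 0.001, -0.061], np.float64(-0.001))
```

View pics/m5.png

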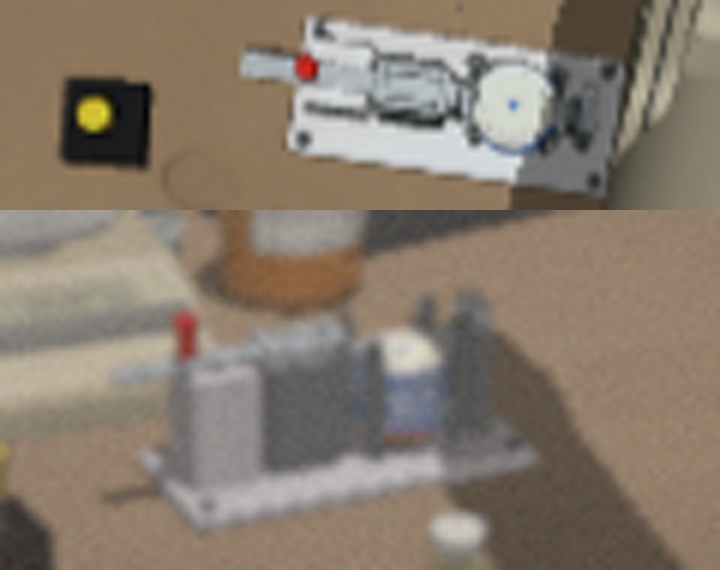

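The crops show five cassettes stacked flat: the disc is at crop (513,105), with the blue bands stacked above the orange follower. The bolt is fully back. Next I close the bolt.

carry_out:
  deltas:
    - [0.35, 0, 0, 0, 0]
    - [0.759, 0, -0.06, 0, -0.2]
    - [0.759, 0, -0.06, 0, -0.2]
    - [0.759, 0, -0.06, 0, -0.2]
  force: 30

```text
clock: 46.48
position: [0.5133, 0.0149, 0.1784]
ee_rot: [0.756, 0.655, -0.0, 0.0]
ft_force: [0.7, -0.2, 0.1]
grip_width: 0.401
grasp_force: 0.0
```

carry_out:
  deltas:
    - [0.35, 0, 0, 0, -0.2]
    - [0.759, 0, 0, 0, -0.2]
    - [0.759, 0, 0.1, 0, -0.2]
    - [0.759, 0, 0.3, 0, -0.2]
    - [0.759, 0, 0.41, 0, -0.2]
    - [0.759, 0, 0.41, 0, -0.2]

```text
clock: 47.22
position: [0.5291, 0.1261, 0.116]
ee_rot: [0.756, 0.654, -0.001, -0.0]
ft_force: [0.9, -0.1, 1.2]
grip_width: 0.4
grasp_force: 0.0
```

carry_out:
  deltas:
    - [0, 0, 0, 0, -0.5]
    - [0, 0, 0, 0, -1]
    - [0, 0, 0, 0, -1]
    - [0, 0, 0, 0, -1]

```text
clock: 47.72
position: [0.5303, 0.1274, 0.1179]
ee_rot: [0.756, 0.655, 0.001, 0.0]
ft_force: [-0.1, -2.6, 6.9]
grip_width: 0.138
grasp_force: 29.5
```

Run:
```python
from h import *
o=manip.get_obs(); print({k:np.round(v,4).tolist() for k,v in o.items() if k in("position","ft_force","torque","ee_rot","grip_width","grasp_force")})
print(delta((.5296-.074*.141,.1285-.074*.99,.1165),-8.1))
```

```text
{'position': [0.5303, 0.1274, 0.1179], 'ee_rot': [0.756, 0.6546, 0.0008, 0.0003], 'ft_force': [-0.1146, -2.6176, 6.894], 'torque': [-0.4278, 0.1965, 0.0548], 'grasp_force': 29.4583, 'grip_width': 0.1383}
([-0.487, -0.005, 0.009], np.float64(-0.004))
```

carry_out:
  deltas:
    - [-0.06, 0, 0, 0, -1]
    - [-0.12, 0, 0, 0, -1]
    - [-0.18, 0, 0, 0, -1]
    - [-0.24, 0, 0, 0, -1]
    - [-0.3, 0, 0, 0, -1]
    - [-0.36, 0, 0, 0, -1]
    - [-0.42, 0, 0, 0, -1]
    - [-0.46, 0, 0, 0, -1]
    - [-0.48, 0, 0, 0, -1]
    - [-0.48, 0, 0, 0, -1]

```text
clock: 48.98
position: [0.5203, 0.0564, 0.118]
ee_rot: [0.756, 0.655, 0.001, 0.0]
ft_force: [0.8, -0.1, 6.5]
grip_width: 0.143
grasp_force: 29.4
```

carry_out:
  deltas:
    - [-0.01, 0, 0, 0, -1]
    - [-0.02, 0, 0, 0, -1]
    - [-0.025, 0, 0, 0, -1]
    - [-0.025, 0, 0, 0, -1]

```text
clock: 49.48
position: [0.52, 0.054, 0.118]
ee_rot: [0.756, 0.655, 0.002, 0.0]
ft_force: [2.1, 4.4, 4.5]
grip_width: 0.138
grasp_force: 29.4
```

Run:
```python
from h import *
o=manip.get_obs(); print({k:np.round(v,4).tolist() for k,v in o.items() if k in("position","ft_force","torque","ee_rot","grip_width","grasp_force")})
p=np.array(o["position"]); y=np.array([.141,.990,0]); print(np.dot(p-[.5303,.1274,.1179],y))
```

```text
{'position': [0.52, 0.054, 0.118], 'ee_rot': [0.7556, 0.655, 0.0018, 0.0001], 'ft_force': [2.0832, 4.4418, 4.5063], 'torque': [1.0586, -0.5684, -0.0023], 'grasp_force': 29.3977, 'grip_width': 0.1376}
-0.0741635762039611
```

carry_out:
  deltas:
    - [-0.01, 0, 0, 0, -1]
    - [-0.015, 0, 0, 0, -1]
    - [-0.015, 0, 0, 0, -1]

```text
clock: 49.85
position: [0.52, 0.0538, 0.118]
ee_rot: [0.755, 0.656, 0.003, -0.0]
ft_force: [4.3, 11.5, 3.5]
grip_width: 0.143
grasp_force: 29.2
```

carry_out:
  deltas:
    - [0.008, 0, 0, 0, -0.5]
    - [0.008, 0, 0, 0, -0.1]
    - [0.008, 0, -0.1, 0, 0]
    - [0.008, 0, -0.4, 0, 0]
    - [0.008, 0, -0.6, 0, 0]
    - [0.008, 0, -0.6, 0, 0]

```text
clock: 50.6
position: [0.5199, 0.0513, 0.2099]
ee_rot: [0.756, 0.654, 0.002, 0.001]
ft_force: [0.3, -0.6, -1.1]
grip_width: 0.506
grasp_force: 0.0
```

carry_out:
  deltas:
    - [0.4, 0, 0, 0, 0.2]
    - [0.8, 0, 0, 0, 0.2]
    - [0.9, 0, 0, 0, 0.2]
    - [0.9, 0, 0, 0, 0.2]

```text
clock: 51.1
position: [0.5376, 0.1854, 0.2064]
ee_rot: [0.755, 0.655, -0.001, 0.0]
ft_force: [-0.1, -0.4, -0.8]
grip_width: 0.601
grasp_force: 0.0
```

carry_out:
  deltas:
    - [0.3, -0.2, 0, 0, 0.2]
    - [0.4, -0.3, 0, 0, 0.2]
    - [0.4, -0.3, 0, 0, 0.2]
    - [0.4, -0.3, 0, 0, 0.2]

```text
clock: 51.6
position: [0.5027, 0.2486, 0.2072]
ee_rot: [0.757, 0.654, 0.0, 0.0]
ft_force: [0.0, 0.1, -0.1]
grip_width: 0.597
grasp_force: 0.0
```

Run:
```python
from h import *
fx,fy=np.array([.990,-.141]),np.array([.141,.990]); F=np.array([.513,.0063])
c=camera("top"); s=camera("scene")
x0,y0=.42,-.1
im=rect(c,x0,.6,y0,.2,.106); h=cv2.cvtColor(im,cv2.COLOR_RGB2HSV)
for b in blobs(((h[...,0]<5)|(h[...,0]>172))&(h[...,1]>140),x0,y0,amin=100):
    q=np.array(b[1:3])-F; print("knob",b[:3],q@fx,q@fy)
n=F+.108*fy
im=rect(c,n[0]-.03,n[0]+.03,n[1]-.03,n[1]+.03,.074)
for t in (60,90,120): 
  for b in blobs(im.max(-1)<t,n[0]-.03,n[1]-.03,amin=60):
    q=np.array(b[1:3])-F; print(t,"dark",b[0],np.round([q@fx,q@fy],4),np.round(b[1:3],4))
cv2.imwrite("pics/hole.png",np.hstack([cv2.resize(im,(480,480)),cv2.resize(s["img"][175:205,210:240],(300,300)).repeat(1,0) if 0 else np.zeros((480,1,3),np.uint8)])[:,:,::-1])
print(tip())
x0,y0=.42,.2
im=rect(c,x0,.58,y0,.32,.072); h=cv2.cvtColor(im,cv2.COLOR_RGB2HSV)
print("pin",[b[:3] for b in blobs((abs(h[...,0].astype(int)-27)<8)&(h[...,1]>120)&(h[...,2]>110),x0,y0,amin=100)])
```

```text
knob (np.float64(132.25000000000003), np.float64(0.5193270321361059), np.float64(0.05545841209829869)) -0.0006675742911153135 0.04955893950850663
90 dark 16.250000000000004 [-0.0192  0.0765] [0.5048 0.0848]
90 dark 16.250000000000004 [-0.0208  0.1045] [0.5072 0.1127]
90 dark 15.25 [0.0251 0.121 ] [0.5549 0.1225]
120 dark 234.75 [-0.0187  0.0944] [0.5078 0.1023]
120 dark 21.000000000000004 [-0.0249  0.1318] [0.5069 0.1403]
120 dark 27.75 [0.0118 0.0847] [0.5367 0.0884]
120 dark 20.0 [0.0071 0.133 ] [0.5388 0.137 ]
120 dark 42.00000000000001 [0.025  0.1209] [0.5548 0.1224]
[0.50274706 0.24902008 0.20710632]
pin []
```

View pics/hole.png

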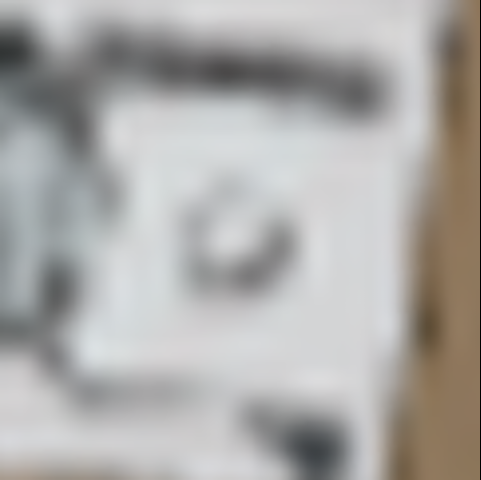

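The hole shows as a dark ring at crop (185-297,180-298), centred near (241,238), which is within about 0.3 mm of nominal. The knob is at y = 49.6 mm, so the bolt is home. Now the pin.

carry_out:
  deltas:
    - [0.04, 0.02, 0.4, 0, 0.2]
    - [0.04, 0.02, 0.6, 0, 0.2]
    - [0.04, 0.02, 0.6, 0, 0.2]
    - [0.04, 0.02, 0.6, 0, 0.2]

```text
clock: 52.2
position: [0.5069, 0.2561, 0.1184]
ee_rot: [0.756, 0.654, 0.001, 0.0]
ft_force: [-0.2, -0.8, 0.3]
grip_width: 0.597
grasp_force: 0.0
```

Run:
```python
from h import *
print(tip(),delta((.5053,.257,.068),-8.1))
```

```text
[0.50685234 0.25610947 0.11844345] ([0.004, -0.012, 0.336], np.float64(-0.006))
```

carry_out:
  deltas:
    - [0.004, -0.012, 0.2, 0, 0.2]
    - [0.004, -0.012, 0.34, 0, 0.2]
    - [0.004, -0.012, 0.34, 0, 0.2]
    - [0.004, -0.012, 0.34, 0, -0.3]
    - [0.004, -0.012, 0.34, 0, -1]
    - [0.004, -0.012, 0.34, 0, -1]
    - [0.004, -0.012, 0.34, 0, -1]
  force: 40

```text
clock: 53.08
position: [0.5051, 0.2579, 0.0676]
ee_rot: [0.756, 0.655, 0.001, 0.0]
ft_force: [-0.6, -0.9, 6.3]
grip_width: 0.223
grasp_force: 39.1
```

Run:
```python
from h import *
o=manip.get_obs(); print({k:np.round(v,4).tolist() for k,v in o.items() if k in("position","ft_force","torque","ee_rot","grip_width","grasp_force")})
```

```text
{'position': [0.5051, 0.2579, 0.0676], 'ee_rot': [0.7559, 0.6547, 0.0014, 0.0], 'ft_force': [-0.6065, -0.853, 6.3076], 'torque': [-0.1004, 0.1062, -0.092], 'grasp_force': 39.0546, 'grip_width': 0.2234}
```

carry_out:
  deltas:
    - [0, 0, -0.3, 0, -1]
    - [0, 0, -0.62, 0, -1]
    - [0, 0, -0.62, 0, -1]
    - [0, 0, -0.62, 0, -1]

```text
clock: 53.58
position: [0.5038, 0.2575, 0.1588]
ee_rot: [0.756, 0.655, 0.0, -0.0]
ft_force: [-0.8, -0.2, -1.3]
grip_width: 0.214
grasp_force: 40.6
```

carry_out:
  deltas:
    - [-0.3, 0.1, 0, 0, -1]
    - [-0.6, 0.19, 0, 0, -1]
    - [-0.933, 0.288, 0, 0, -1]
    - [-0.933, 0.288, 0, 0, -1]
    - [-0.933, 0.288, 0, 0, -1]
    - [-0.933, 0.288, 0, 0, -1]

```text
clock: 54.32
position: [0.5264, 0.1141, 0.1584]
ee_rot: [0.755, 0.655, -0.0, -0.0]
ft_force: [-0.2, -0.5, -0.2]
grip_width: 0.214
grasp_force: 40.6
```

Run:
```python
from h import *
o=manip.get_obs(); print({k:np.round(v,4).tolist() for k,v in o.items() if k in("position","ft_force","ee_rot","grip_width")})
print(delta((.528,.1133,.136),-8.1))
s=camera("scene"); u,v=pix(s,[[.528,.113,.1]])[0].astype(int); print(u,v, pix(s,[[.528,.1133,.0995],[.528,.1133,.074]]))
cv2.imwrite("pics/pin1.png",cv2.resize(s["img"][v-35:v+25,u-35:u+45],None,fx=8,fy=8,interpolation=cv2.INTER_CUBIC)[:,:,::-1])
```

```text
{'position': [0.5264, 0.1141, 0.1584], 'ee_rot': [0.7552, 0.6555, -0.0004, -0.0002], 'ft_force': [-0.2178, -0.484, -0.2384], 'grip_width': 0.2145}
([-0.004, 0.011, 0.149], np.float64(0.0))
225 188 [[225.54864465 188.29519033]
 [225.6370128  195.64290396]]
```

View pics/pin1.png

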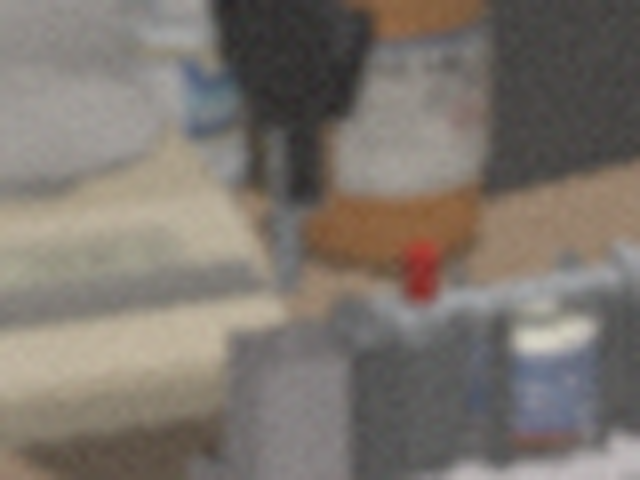

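The crop shows the pin hanging upright from the gripper. Its tip is at crop (287,288), as predicted. I'll lower it to feel for the hole.

carry_out:
  deltas:
    - [-0.004, 0.011, 0.08, 0, -1]
    - [-0.004, 0.011, 0.15, 0, -1]
    - [-0.004, 0.011, 0.15, 0, -1]
    - [-0.004, 0.011, 0.165, 0, -1]
    - [-0.004, 0.011, 0.175, 0, -1]
    - [-0.004, 0.011, 0.18, 0, -1]
    - [-0.004, 0.011, 0.18, 0, -1]

```text
clock: 55.25
position: [0.5287, 0.1121, 0.1321]
ee_rot: [0.756, 0.655, 0.0, 0.0]
ft_force: [1.1, 1.7, 0.5]
grip_width: 0.217
grasp_force: 40.6
```

Run:
```python
from h import *
o=manip.get_obs(); print({k:np.round(v,4).tolist() for k,v in o.items() if k in("position","ft_force","torque","ee_rot","grip_width","grasp_force")})
```

```text
{'position': [0.5287, 0.1121, 0.1321], 'ee_rot': [0.7558, 0.6547, 0.0004, 0.0001], 'ft_force': [1.1439, 1.6526, 0.4589], 'torque': [0.3286, -0.2796, -0.0033], 'grasp_force': 40.6205, 'grip_width': 0.2175}
```

carry_out:
  deltas:
    - [0, 0, 0.01, 0, -1]
    - [0, 0, 0.02, 0, -1]
    - [0, 0, 0.03, 0, -1]
    - [0, 0, 0.03, 0, -1]

```text
clock: 55.75
position: [0.5285, 0.112, 0.1274]
ee_rot: [0.756, 0.655, 0.0, 0.0]
ft_force: [2.3, 2.6, -0.6]
grip_width: 0.218
grasp_force: 40.6
```

Run:
```python
from h import *
o=manip.get_obs(); print({k:np.round(v,4).tolist() for k,v in o.items() if k in("position","ft_force","torque","ee_rot","grip_width","grasp_force")})
```

```text
{'position': [0.5285, 0.112, 0.1274], 'ee_rot': [0.7559, 0.6547, 0.0002, 0.0001], 'ft_force': [2.3197, 2.6455, -0.5795], 'torque': [0.5766, -0.6685, 0.0063], 'grasp_force': 40.6044, 'grip_width': 0.218}
```

carry_out:
  deltas:
    - [0.004, 0.003, 0, 0, -1]
    - [0.004, 0.003, 0.02, 0, -1]
    - [0.004, 0.003, 0.04, 0, -1]
    - [0.004, 0.003, 0.06, 0, -1]
    - [0.004, 0.003, 0.06, 0, -1]

```text
clock: 56.38
position: [0.5288, 0.1123, 0.1181]
ee_rot: [0.756, 0.655, -0.0, -0.0]
ft_force: [1.7, 1.0, -2.1]
grip_width: 0.217
grasp_force: 40.7
```

Run:
```python
from h import *
o=manip.get_obs(); print({k:np.round(v,4).tolist() for k,v in o.items() if k in("position","ft_force","torque","ee_rot","grip_width","grasp_force")})
```

```text
{'position': [0.5288, 0.1123, 0.1181], 'ee_rot': [0.7559, 0.6547, -0.0002, -0.0], 'ft_force': [1.653, 0.9986, -2.0827], 'torque': [0.4203, -0.453, 0.0069], 'grasp_force': 40.6739, 'grip_width': 0.2168}
```

Going in well. On down to the bottom.

carry_out:
  deltas:
    - [0.002, 0.002, 0.02, 0, -1]
    - [0.002, 0.002, 0.04, 0, -1]
    - [0.002, 0.002, 0.06, 0, -1]
    - [0.002, 0.002, 0.07, 0, -1]
    - [0.002, 0.002, 0.075, 0, -1]
    - [0.002, 0.002, 0.075, 0, -1]

```text
clock: 57.12
position: [0.5293, 0.1126, 0.1076]
ee_rot: [0.756, 0.655, 0.0, -0.0]
ft_force: [-1.4, -0.4, 4.9]
grip_width: 0.221
grasp_force: 41.2
```

carry_out:
  deltas:
    - [0, 0, 0.01, 0, -1]
    - [0, 0, 0.015, 0, -1]
    - [0, 0, 0.015, 0, -1]

```text
clock: 57.5
position: [0.53, 0.1129, 0.1073]
ee_rot: [0.756, 0.655, 0.001, -0.001]
ft_force: [-8.7, 0.0, 27.9]
grip_width: 0.216
grasp_force: 43.3
```

Run:
```python
from h import *
o=manip.get_obs(); print({k:np.round(v,4).tolist() for k,v in o.items() if k in("position","ft_force","torque","ee_rot","grip_width","grasp_force")})
```

```text
{'position': [0.53, 0.1129, 0.1073], 'ee_rot': [0.756, 0.6546, 0.001, -0.0005], 'ft_force': [-8.7004, 0.0254, 27.8725], 'torque': [-0.2707, 2.4469, 0.0105], 'grasp_force': 43.3378, 'grip_width': 0.216}
```

carry_out:
  deltas:
    - [0, -0.003, -0.012, 0, -1]
    - [0, -0.003, -0.012, 0, -0.4]
    - [0, -0.003, -0.012, 0, 0]
    - [0, -0.003, -0.15, 0, 0]
    - [0, -0.003, -0.35, 0, 0]
    - [0, -0.003, -0.35, 0, -1]
    - [0, -0.003, -0.35, 0, -1]
    - [0, -0.003, -0.35, 0, -1]
    - [0, -0.003, -0.25, 0, -1]
    - [0, -0.003, -0.2, 0, -1]
    - [0, -0.003, -0.19, 0, -1]
    - [0, -0.003, -0.19, 0, -1]

```text
clock: 59.0
position: [0.5294, 0.1129, 0.1341]
ee_rot: [0.756, 0.655, 0.001, -0.0]
ft_force: [-3.9, 0.1, 13.4]
grip_width: -0.0
grasp_force: 6.9
```

Run:
```python
from h import *
o=manip.get_obs(); print({k:np.round(v,4).tolist() for k,v in o.items() if k in("position","ft_force","torque","grip_width","grasp_force")})
```

```text
{'position': [0.5294, 0.1129, 0.1341], 'ft_force': [-3.9245, 0.0754, 13.3612], 'torque': [-0.0181, 0.7292, 0.0096], 'grasp_force': 6.9253, 'grip_width': -0.0003}
```

Contact is at exactly the expected height, so the pin is home. I'll retreat and check.

carry_out:
  deltas:
    - [0, 0, -0.4, 0, -1]
    - [0, 0, -0.7, 0, -1]
    - [0, 0, -0.7, 0, -1]
    - [0, 0, -0.7, 0, -1]

```text
clock: 59.5
position: [0.5284, 0.1128, 0.2373]
ee_rot: [0.756, 0.655, -0.001, -0.0]
ft_force: [-0.9, 0.1, -0.9]
grip_width: -0.0
grasp_force: 0.0
```

carry_out:
  deltas:
    - [0.4, -0.4, 0, 0, 0]
    - [0.8, -0.8, 0, 0, 0]
    - [1, -1, 0, 0, 0]
    - [1, -1, 0, 0, 0]
    - [1, -1, 0, 0, 0]

```text
clock: 60.12
position: [0.3998, 0.2839, 0.2368]
ee_rot: [0.755, 0.656, -0.001, 0.0]
ft_force: [1.2, -1.4, 0.6]
grip_width: 0.499
grasp_force: 0.0
```

Run:
```python
from h import *
fx,fy=np.array([.990,-.141]),np.array([.141,.990]); F=np.array([.513,.0063])
c=camera("top"); s=camera("scene"); x0,y0=.42,-.1
im=rect(c,x0,.6,y0,.2,.106); h=cv2.cvtColor(im,cv2.COLOR_RGB2HSV)
for b in blobs(((h[...,0]<5)|(h[...,0]>172))&(h[...,1]>140),x0,y0,amin=100): print("knob",(np.array(b[1:3])-F)@fy)
im=rect(c,x0,.6,y0,.2,.112); h=cv2.cvtColor(im,cv2.COLOR_RGB2HSV)
for b in blobs((abs(h[...,0].astype(int)-27)<8)&(h[...,1]>120)&(h[...,2]>110),x0,y0,amin=100):
    q=np.array(b[1:3])-F; print("pin",b[0],q@fx,q@fy)
print(disc(s))
a=cv2.resize(c["img"][140:235,120:290],None,fx=4,fy=4,interpolation=cv2.INTER_CUBIC)[:200*2]
b=cv2.resize(s["img"][165:215,195:365],None,fx=4,fy=4,interpolation=cv2.INTER_CUBIC)
cv2.imwrite("pics/fin.png",np.vstack([a[:380],b])[:,:,::-1])
```

```text
knob 0.04955893950850663
pin 286.75 0.0010889299040976142 0.10658477811682647
z 0.0723 slopes x 0.065 y 0.108 n 77 sd 0.0023
```

View pics/fin.png

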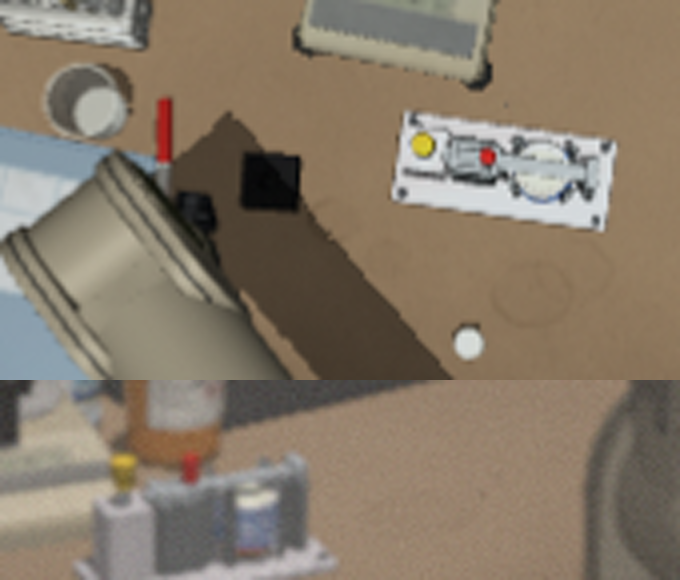

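The final view shows the pin head at crop (423,145) standing behind the bolt tail, the bolt across the stack into its keeper at about (590,172), and the beaker, vial and marker untouched. I'm handing in.

```bash
python3 -c "
from h import *
print(ticket.hand_in())"
```

```text
the job is handed in; nothing more can be done
None
```

The job is handed in, with no verdict returned yet: all five cassettes lie flat under the catches, the bolt is home in its keeper, the lock pin is pressed to the bottom of its hole, and the beaker, vial and marker were not touched.

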